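# Screw the hose elbow into the clamped gas block

## Robot

A 6-joint arm with a two-finger parallel gripper is mounted at the origin on the work surface. World frame = base frame: x ahead of the robot, y to its left, z up, the work surface at z = 0. Lengths are in m, angles in rad, forces in N, time in s.
With the tool pointing down it reaches from about 0.35 to 1 m from the base axis. Payload 7.1 kg.
Tool frame: the origin (TCP) lies at the very end of the fingers, on their centre line; the grasp point (between the pads) lies 19 mm behind it; z points along the fingers, y is the direction in which the jaws open and shut (so a half turn about z gives the same grasp; the last joint's range is limited). The gripper opens to 85 mm and grips with 20 to 120 N. Pads are 22 mm wide; open, the fingers measure 114 mm over their backs; the gripper's body (76 mm by 85 mm) begins 54 mm behind the grasp point. The pads swing forward as they close: fully open they stand 13 mm farther back than shut.
Start: joints at [-1.221, 0.423, 1.63, -0, 1.089, -0.019], TCP at [0.225, -0.583, 0.198] pointing down, gripper open.
Joint ranges: [-3, 3], [-0.9, 2.11], [0.09, 2.58], [-1.31, 4.45], [0.11, 2.69], [-2.54, 2.54]. Speed limits (rad/s): [2.39, 2.39, 3.01, 3.14, 3.14, 3.14].

## Interface

Orientations are given as a unit quaternion [x, y, z, w].
In Python, from station import env gives the robot as it stands.
- The arm moves only by the tool servo_tool, never from a script. Its argument "targets" is one flat list of numbers, 7 for each row, row after row: the closure, from 0 (fully open) to 1 (shut), then the shift along the tool's x, y, z in m, then the turn, a rotation vector about the tool's x, y, z in rad. A call has 1 to 8 rows; each row shifts and turns the pose as measured when the row begins, along the tool's axes as they then stand; what a row does not reach is not made up. A row lasts 1/12 s, in which the tool goes at most 41.7 mm and 7.16 degrees, less where a joint would pass 70% of its speed; a pose out of reach is approached as far as the arm can. A call with a gripper value outside its range is refused whole. The fingers move at their own pace and stop on an object; "newtons" is the grip in N (left out, the last holds). Time passes only in rows, so rows that do not move let the fingers close. It gives the time, the measured TCP pose, the force and the opening at its end, in the units of the state.
- env.state(): the state, without advancing time (a new reading comes with each control period).
- env.get_image(name): name is "scene" or "top" or "wrist"; returns a dict with "frame" (384x512x3 uint8, red, green, blue), "range_z" (384x512 float32, m along the optical axis (not along the pixel's ray), 0 where there is no reading), "fx", "fy", "cx", "cy" (pixels), "xyz" and "orientation" of the camera in the world. Camera axes: x right, y up, looking along -z (the intrinsics and any distortion apply to the point x, -y, -z); pixel columns grow to the right and rows downward; lengths in m; the calibration is good to about 2 mm. A picture is of the moment at which its call begins.
- env.sign_off(): hands the job in, once; it reports no verdict.
The state is a dict: "clock": time; "joint_pos": joint angles; "qd": joint speeds; "tau": joint torques, N m; "tcp_pos": TCP position; "tcp_rot": TCP orientation; "wrist_force": force on the tool from outside, world axes, zero at the start; "torque": the same for the moment, N m; "opening": finger opening in m.
Only numpy, scipy, OpenCV 4.12 (cv2) and the standard library are available. Lean on these libraries where they do the work, as an engineer would, in place of code of your own. Each camera call takes 0.05 s, during which the arm holds its last target.

## Task

Take the hose elbow from its grey holder, stand it foot-down in the red-ringed port of the clamped gas block, and feel gently, never forcing it, for the place where its lugs drop through the thread entry. Then screw it in clockwise until the red seal ring takes up and turning gets stiffer, and stop with the barb pointing straight along the yellow mark: do not tighten it past the mark. Leave it standing there on its own, and do not disturb the other things on the bench.

Things in the scene. Friction and masses are not known exactly. Their poses are not given: they have to be found in the camera images.
- elbow_center (a point): Hose elbow (about 180 g), loose, 92 mm long; this point is on its long axis, half-way along. Own x points to its foot, own z along its side barb. From the foot: brass spigot, steel flange, then a 22 mm square aluminium bar 52 mm long with a green band near its end. It starts lying level in the holder, barb straight up, axis 71 mm above the table.
- grip (a point): point on the elbow's axis, 32 mm from elbow_center towards the square end, 14 mm from that end; same axes. The square bar (22 mm) is the part to grip; at the start it overhangs the holder freely for 34 mm, pointing roughly to the robot
- foot (a point): end of the elbow's spigot (46 mm from elbow_center); spigot 22 mm diameter, 35 mm long, chamfered foot, then the flange, 44 mm diameter, 5 mm thick
- lugs (a point): point on the elbow's axis at the height of its lugs, 24 mm above the foot. 4.4 mm thick steel lugs stick out of the spigot to 16 mm from the axis: a wide one (13.4 mm) on the barb's side, a narrow one opposite
- barb_tip (a point): end of the side barb (11 to 15 mm thick), 55 mm from the elbow's axis; the barb leaves the bar 5 mm from elbow_center towards the square end; same axes
- port_mouth (a point): centre of the port's mouth at the top of its brass thread lips, 70 mm above the table; z up, x along the yellow mark. Bore 24 mm for the spigot, the same bore again from 14 mm under the mouth. Barb off the entry: the lugs rest on the lips, elbow_center 24 mm above this point; it can be let go standing so, leaning up to 8 degrees
- thread (a point): middle of the two-start thread, on the port's axis. One wide and one narrow entry, so the elbow goes in one way only: barb 75 to 103 degrees anticlockwise (from above) of the yellow mark, different each time, not measured; play about 8 degrees either way. Pressed lightly and turned clockwise it drops about 8 mm there, on to the seal ring
- seal (a point): centre of the top of the sprung red seal ring round the mouth, 36 mm inside, 44 mm outside, 5 mm above the lips; 5 N per mm, 4.5 mm travel. Turning on clockwise draws the elbow down 1.9 mm per radian, squeezes the ring, and the torque climbs to 0.1 to 0.3 N m at the mark and more beyond. Friction holds it when let go
- gas_block: origin under the middle of the fixed aluminium gas block, 90 mm square, its top 66 mm above the table; same axes as port_mouth; held in a grey vise (100 mm by 160 mm, jaws 56 mm high) that lies across the mark
- mark (a point): middle of the yellow mark on the block's top, 36 mm from the port's axis
- holder: fixed grey plastic holder on the table, 110 mm by 70 mm base, 8 mm thick; the elbow lies along its x axis on two posts 60 mm high, with thin cheeks beside the bar near the flange; origin under its middle, right below elbow_center at the start
- screwdriver: screwdriver lying at the far side of the mat; bystander, not to be disturbed; origin at its underside
- wrench: steel wrench lying at the far side; bystander, not to be disturbed; origin at its underside
- jar: closed jar 56 mm wide with orange cap; bystander, not to be disturbed; origin at its underside
- cleaner: white bottle 160 mm tall; bystander, not to be disturbed; origin at its underside
- spare_barb: spare straight brass fitting 48 mm tall, standing; bystander, not to be disturbed; origin at its underside
- dust_cap: red round cap 40 mm wide; bystander, not to be disturbed; origin at its underside
- mouse: black computer mouse; bystander, not to be disturbed; origin at its underside

How it is judged:
At the end, for the whole second after the job is handed in: The elbow stands upright (within 4 degrees) in the port, on its axis within 4 mm, drawn down by the thread so that the seal ring is squeezed by at least 1 mm (elbow_center less than 15 mm above the mouth), barb within 12 degrees of the yellow mark, released and at rest (horizontal distance between elbow_center and port_mouth below 0.004 m and z of elbow_center in the frame of port_mouth between 0.008 and 0.015 m and angle between the x axis of elbow_center and the z axis of port_mouth, either way round below 0.07 rad and x of barb_tip in the frame of port_mouth above 0.04 m and y of barb_tip in the frame of port_mouth between -0.0115 and 0.0115 m and linear speed of elbow below 0.02 m/s); the robot touches nothing.
It fails at once if elbow forced into the port with more than 80 N (contact force between elbow and gas_block above 80 N).
It fails at once if elbow screwed more than 30 degrees past the mark (horizontal distance between elbow_center and port_mouth below 0.008 m and z of elbow_center in the frame of port_mouth below 0.0165 m and y of barb_tip in the frame of port_mouth below -0.0275 m).
It fails at once if a bystander moved more than 40 mm (distance of any of screwdriver, wrench, jar, cleaner, spare_barb, dust_cap, mouse from where it was at the start of the episode above 0.04 m).
It also fails if it takes over 58 s, if anything falls off the work surface, if the arm or the gripper's body presses on something with over 40 N, if the wrist force passes 120 N, or if a joint passes its speed limit or range.

## Working session

There is one attempt and no reset: what is moved stays moved. The work goes in short steps, Python scripts to look and compute and a tool call to move; the robot and the scene stay as the last step left them, time stands still between calls to the robot, and variables do not carry over. Pictures are saved under pics/ and viewed, and the job is handed in when it is done.

Besides the shell and the picture viewer there is one more tool, called by a JSON object that holds its "name" and its "arguments", one argument or row to a line. servo_tool: Moves the arm, as the interface text tells. Its arguments: {"type":"object","properties":{"targets":{"type":"array"},"newtons":{"type":"number"}},"required":["targets"]}

```bash
ls; mkdir -p pics; python3 - <<'E'
from station import env
import cv2,pickle
s=env.state(); print(s)
for n in ["scene","top","wrist"]:
    d=env.get_image(n); pickle.dump(d,open(f"{n}0.pkl","wb"))
    cv2.imwrite(f"pics/{n}0.png",d["frame"][:,:,::-1]); print(n,d["fx"],d["fy"],d["cx"],d["cy"],d["xyz"],d["orientation"],[k for k in d])
E
```

```text
pics
{'clock': 0.0, 'joint_pos': array([-1.22098999e+00,  4.23848026e-01,  1.63070002e+00, -2.01524828e-06,
        1.08856652e+00, -1.89979196e-02]), 'qd': array([-8.53263515e-04, -1.53046476e-04,  2.81625634e-04, -7.27955954e-04,
        8.31647092e-04, -3.79814888e-06]), 'tau': array([-1.76122066e-03, -5.57398617e+01, -2.81744134e+01, -4.65214657e-05,
        7.37172319e-03,  1.40523412e-05]), 'tcp_pos': array([ 0.22513368, -0.58240656,  0.19673729]), 'tcp_rot': array([ 9.83045681e-01,  1.83359239e-01, -1.26172213e-04, -7.50422469e-04]), 'wrist_force': array([-0.60359562, -0.6488216 , -0.05645616]), 'torque': array([-0.06148197, -0.0204517 , -0.02013719]), 'opening': 0.08532579284135713}
scene 486.1418811909351 486.1418811909351 259.8941499602516 190.99099599039553 [1.25829865 0.74223822 0.94521199] [0.16044725 0.39859707 0.83831594 0.33556438] ['frame', 'range_z', 'fx', 'fy', 'cx', 'cy', 'xyz', 'orientation']
top 419.30564740780085 419.30564740780085 251.29851373261857 195.42705853281632 [ 0.31523542 -0.0217305   1.2790448 ] [-0.06579466  0.06693429  0.71196707 -0.69591217] ['frame', 'range_z', 'fx', 'fy', 'cx', 'cy', 'xyz', 'orientation']
wrist 337.3986385760407 337.3986385760407 257.7562656075492 189.94661333764324 [ 0.29300428 -0.5555659   0.3727527 ] [-0.12121274  0.08309242 -0.55873785  0.81622003] ['frame', 'range_z', 'fx', 'fy', 'cx', 'cy', 'xyz', 'orientation']
```

View pics/scene0.png

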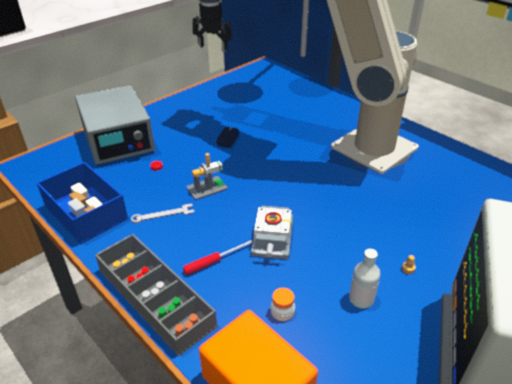

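View pics/top0.png

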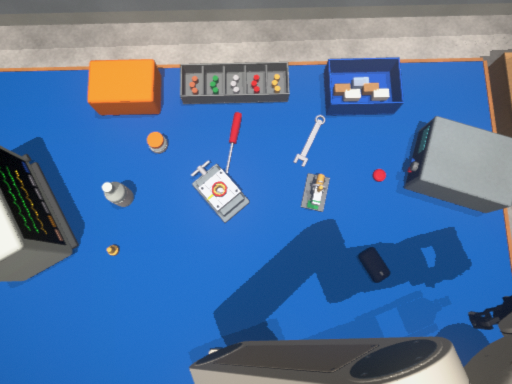

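View pics/wrist0.png

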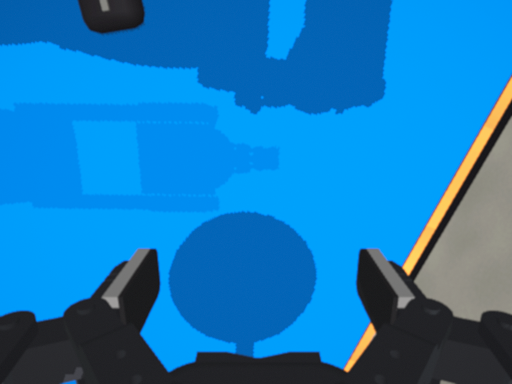

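The scene view shows the holder with the elbow at about (207,178), the block and red ring at (273,218), and the bystanders. In the top view the holder is at (316,190) and the ring at (219,189). The wrist view shows only the mat. Next I'll enlarge the crops and measure.

```bash
cat > h.py <<'E'
import numpy as np,cv2,pickle
from scipy.spatial.transform import Rotation as R
def cam(d): return np.array(d["xyz"]),R.from_quat(d["orientation"]).as_matrix()
def ray(d,u,v):
    p,M=cam(d); r=M@np.array([(u-d["cx"])/d["fx"],-(v-d["cy"])/d["fy"],-1.]); return p,r
def onz(d,u,v,z):
    p,r=ray(d,u,v); return p+r*(z-p[2])/r[2]
def dep(d,u,v):
    p,r=ray(d,u,v); return p+r*d["range_z"][int(round(v)),int(round(u))]
def cloud(d):
    v,u=np.mgrid[0:384,0:512]; z=d["range_z"]
    p,M=cam(d); c=np.stack([(u-d["cx"])/d["fx"]*z,-(v-d["cy"])/d["fy"]*z,-z],-1)
    return c@M.T+p
def proj(d,P):
    p,M=cam(d); c=M.T@(np.asarray(P)-p); return d["cx"]-d["fx"]*c[0]/c[2], d["cy"]+d["fy"]*c[1]/c[2]
def tri(rs):
    A=np.zeros((3,3));b=np.zeros(3)
    for p,r in rs:
        r=r/np.linalg.norm(r);Q=np.eye(3)-np.outer(r,r);A+=Q;b+=Q@p
    x=np.linalg.solve(A,b); return x,[np.linalg.norm(np.cross(x-p,r/np.linalg.norm(r))) for p,r in rs]
def load(n): return pickle.load(open(n+".pkl","rb"))
def crop(d,u0,u1,v0,v1,k,fn): cv2.imwrite("pics/"+fn,cv2.resize(d["frame"][v0:v1,u0:u1,::-1],None,fx=k,fy=k,interpolation=cv2.INTER_CUBIC))
def grab(n,tag):
    from station import env
    d=env.get_image(n); pickle.dump(d,open(tag+".pkl","wb")); cv2.imwrite(f"pics/{tag}.png",d["frame"][:,:,::-1]); return d
E
python3 - <<'E'
from h import *
t=load("top0");s=load("scene0")
a=t["frame"][150:230,180:340];b=s["frame"][140:270,180:310]
crop(t,180,340,155,225,5,"tc.png");crop(s,175,305,145,265,6,"sc.png")
for n,d,(u,v) in [("ring t",t,(219,189)),("ring s",s,(273,218)),("green t",t,(314,205)),("table",t,(280,230))]: print(n,dep(d,u,v))
E
```

```text
ring t [0.57453491 0.07112506 0.03194452]
ring s [0.55753393 0.06157504 0.0574121 ]
green t [ 0.52265429 -0.2184547   0.00801018]
table [ 0.44864379 -0.11166123  0.00288144]
```

View pics/tc.png

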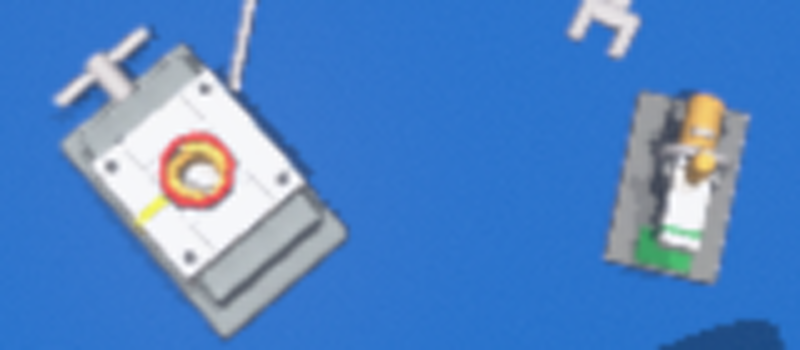

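View pics/sc.png

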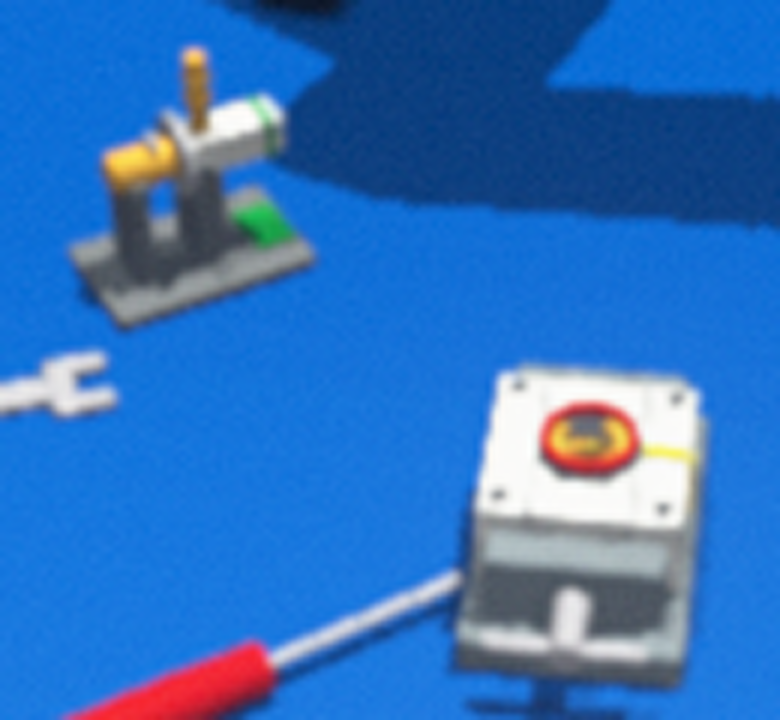

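```bash
python3 - <<'E'
from h import *
t=load("top0");s=load("scene0")
def masks(d,box):
    u0,u1,v0,v1=box; f=d["frame"][v0:v1,u0:u1]; hsv=cv2.cvtColor(f,cv2.COLOR_RGB2HSV)
    H,S,V=cv2.split(hsv); out={}
    out["red"]=((H<6)|(H>172))&(S>150)&(V>90)
    out["yel"]=(H>26)&(H<35)&(S>120)&(V>120)
    out["grn"]=(H>50)&(H<85)&(S>90)
    out["org"]=(H>8)&(H<24)&(S>120)&(V>80)
    return {k:(np.argwhere(m)[:,::-1]+[u0,v0]) for k,m in out.items()}
tb=masks(t,(185,260,160,215)); sb=masks(s,(250,300,195,260))
for k in ("red","yel"):
    print(k,len(tb[k]),tb[k].mean(0),len(sb[k]),sb[k].mean(0))
def ell(p):
    m=np.zeros((384,512),np.uint8); m[p[:,1],p[:,0]]=255
    c=max(cv2.findContours(m,cv2.RETR_EXTERNAL,cv2.CHAIN_APPROX_NONE)[0],key=len); return cv2.fitEllipse(c)
et,es=ell(tb["red"]),ell(sb["red"]); print(et,es)
x,e=tri([ray(t,*et[0]),ray(s,*es[0])]); print("ring",x,e)
x0=x
y,e=tri([ray(t,*tb["yel"].mean(0)),ray(s,*sb["yel"].mean(0))]); print("mark",y,e, np.linalg.norm((y-x0)[:2]),np.degrees(np.arctan2(*(y-x0)[1::-1])))
tb=masks(t,(300,335,168,215)); sb=masks(s,(185,230,148,195))
for k in ("grn","org"): print(k,len(tb[k]),tb[k].min(0),tb[k].max(0),len(sb[k]),sb[k].min(0),sb[k].max(0))
ps=[sb["org"],tb["org"]]
g=sb["grn"];print(sorted(map(tuple,g)));print(sorted(map(tuple,tb["grn"])))
E
```

```text
red 14 [218.21428571 193.28571429] 44 [273.11363636 219.09090909]
yel 6 [210.5 196. ] 6 [285.5 220. ]
((216.13340759277344, 195.03822326660156), (1.8176391124725342, 5.822442054748535), 111.38892364501953) ((272.5596618652344, 217.03860473632812), (10.852775573730469, 15.598542213439941), 95.00192260742188)
ring [0.55577544 0.07059057 0.0643778 ] [np.float64(0.008975460697399197), np.float64(0.008975460697399216)]
mark [0.54610215 0.0950463  0.06532489] [np.float64(0.0015640154835133608), np.float64(0.0015640154835133014)] 0.026299333720493596 111.58092396510925
grn 49 [307 201] [317 208] 49 [214 179] [223 185]
org 42 [317 175] [323 189] 77 [193 154] [208 176]
[(np.int64(214), np.int64(180)), (np.int64(214), np.int64(181)), (np.int64(214), np.int64(182)), (np.int64(215), np.int64(180)), (np.int64(215), np.int64(181)), (np.int64(215), np.int64(182)), (np.int64(215), np.int64(183)), (np.int64(216), np.int64(179)), (np.int64(216), np.int64(180)), (np.int64(216), np.int64(181)), (np.int64(216), np.int64(182)), (np.int64(216), np.int64(183)), (np.int64(216), np.int64(184)), (np.int64(217)
[... 2006 characters left out ...]
.int64(311), np.int64(207)), (np.int64(312), np.int64(205)), (np.int64(312), np.int64(206)), (np.int64(312), np.int64(207)), (np.int64(313), np.int64(205)), (np.int64(313), np.int64(206)), (np.int64(313), np.int64(207)), (np.int64(313), np.int64(208)), (np.int64(314), np.int64(205)), (np.int64(314), np.int64(206)), (np.int64(314), np.int64(207)), (np.int64(314), np.int64(208)), (np.int64(315), np.int64(205)), (np.int64(315), np.int64(206)), (np.int64(315), np.int64(207)), (np.int64(315), np.int64(208)), (np.int64(316), np.int64(206)), (np.int64(316), np.int64(207)), (np.int64(316), np.int64(208)), (np.int64(317), np.int64(206)), (np.int64(317), np.int64(207)), (np.int64(317), np.int64(208))]
```

{"name": "servo_tool", "arguments": {
  "targets": [0,0,0.03,-0.03,0,0,0.1,0,0,0.03,-0.03,0.1,0,0.1,0,0,0.03,-0.03,0,0.1,0]
}}

```text
clock: 0.4
tcp_pos: [0.2499, -0.6573, 0.2742]
tcp_rot: [0.993, 0.091, 0.041, -0.059]
wrist_force: [-0.1, 0.1, -0.2]
opening: 0.0853
```

```bash
cat >> h.py <<'E'
def rec():
    from station import env
    s=env.state()
    try: L=pickle.load(open("st.pkl","rb"))
    except Exception: L=[]
    L.append(s); pickle.dump(L,open("st.pkl","wb")); return s
E
python3 - <<'E'
from h import *
s=rec(); print(s["joint_pos"],s["tcp_pos"],R.from_quat(s["tcp_rot"]).as_matrix().round(3))
w=load("wrist0"); M0=R.from_quat([ 9.83045681e-01,  1.83359239e-01, -1.26172213e-04, -7.50422469e-04]).as_matrix()
p,M=cam(w); print("cam in tool",M0.T@(p-[0.22513368, -0.58240656,  0.19673729]), (M0.T@M).round(3))
E
```

```text
[-1.27398607  0.5276248   1.28952258  0.10546653  1.42514753  0.09379626] [ 0.24994265 -0.65730226  0.27419143] [[ 0.98   0.185  0.071]
 [ 0.176 -0.976  0.125]
 [ 0.092 -0.11  -0.99 ]]
cam in tool [ 0.07298777 -0.00083626 -0.17601237] [[ 0.001  0.957  0.291]
 [ 1.    -0.001 -0.002]
 [-0.001  0.291 -0.957]]
```

```bash
cat >> h.py <<'E'
def plan(Pt,Rt,n=None,clo=0,vmax=.036,wmax=.115,P=None,Rm=None):
    from station import env
    s=env.state(); P=s["tcp_pos"] if P is None else P; Rm=R.from_quat(s["tcp_rot"]) if Rm is None else Rm
    Rt=R.from_matrix(Rt) if isinstance(Rt,np.ndarray) else Rt
    w=(Rm.inv()*Rt).as_rotvec(); D=np.asarray(Pt)-P
    n=n or int(np.ceil(max(np.linalg.norm(D)/vmax,np.linalg.norm(w)/wmax,1)))
    print("n",n,"dist",np.linalg.norm(D).round(3),"ang",np.degrees(np.linalg.norm(w)).round(1))
    for i in range(n):
        Ri=Rm*R.from_rotvec(w*i/n); d=Ri.inv().apply(D/n)
        print(", ".join(f"{x:g}" for x in [clo,*d.round(3),*(w/n).round(3)]), end=(",\n" if i%8!=7 else ",\n--\n"))
E
python3 - <<'E'
from h import *
plan([0.48,-0.10,0.33],np.array([[0,1.,0],[1,0,0],[0,0,-1]]))
E
```

```text
n 17 dist 0.605 ang 79.9
0, 0.019, -0.03, 0.002, -0.002, -0.009, -0.082,
0, 0.022, -0.028, 0.002, -0.002, -0.009, -0.082,
0, 0.024, -0.026, 0.001, -0.002, -0.009, -0.082,
0, 0.026, -0.024, 0.001, -0.002, -0.009, -0.082,
0, 0.028, -0.022, 0.001, -0.002, -0.009, -0.082,
0, 0.03, -0.02, 0, -0.002, -0.009, -0.082,
0, 0.031, -0.017, 0, -0.002, -0.009, -0.082,
0, 0.032, -0.015, -0, -0.002, -0.009, -0.082,
--
0, 0.034, -0.012, -0, -0.002, -0.009, -0.082,
0, 0.034, -0.009, -0.001, -0.002, -0.009, -0.082,
0, 0.035, -0.006, -0.001, -0.002, -0.009, -0.082,
0, 0.035, -0.004, -0.001, -0.002, -0.009, -0.082,
0, 0.036, -0.001, -0.002, -0.002, -0.009, -0.082,
0, 0.035, 0.002, -0.002, -0.002, -0.009, -0.082,
0, 0.035, 0.005, -0.002, -0.002, -0.009, -0.082,
0, 0.035, 0.008, -0.003, -0.002, -0.009, -0.082,
--
0, 0.034, 0.011, -0.003, -0.002, -0.009, -0.082,
```

{"name": "servo_tool", "arguments": {
  "targets": [0,0.019,-0.03,0.002,-0.002,-0.009,-0.082,0,0.022,-0.028,0.002,-0.002,-0.009,-0.082,0,0.024,-0.026,0.001,-0.002,-0.009,-0.082,0,0.026,-0.024,0.001,-0.002,-0.009,-0.082,0,0.028,-0.022,0.001,-0.002,-0.009,-0.082,0,0.03,-0.02,0,-0.002,-0.009,-0.082,0,0.031,-0.017,0,-0.002,-0.009,-0.082,0,0.032,-0.015,0,-0.002,-0.009,-0.082]
}}

```text
clock: 1.07
tcp_pos: [0.3544, -0.4078, 0.3003]
tcp_rot: [0.911, 0.41, 0.023, -0.022]
wrist_force: [-0.2, 0.9, 0.8]
opening: 0.0853
```

```bash
python3 - <<'E'
from h import *
print(rec()["joint_pos"])
E
```

```text
[-0.91191382  0.20717329  1.69029921  0.05825829  1.27691576 -0.20538035]
```

{"name": "servo_tool", "arguments": {
  "targets": [0,0.034,-0.012,0,-0.002,-0.009,-0.082,0,0.034,-0.009,-0.001,-0.002,-0.009,-0.082,0,0.035,-0.006,-0.001,-0.002,-0.009,-0.082,0,0.035,-0.004,-0.001,-0.002,-0.009,-0.082,0,0.036,-0.001,-0.002,-0.002,-0.009,-0.082,0,0.035,0.002,-0.002,-0.002,-0.009,-0.082,0,0.035,0.005,-0.002,-0.002,-0.009,-0.082,0,0.035,0.008,-0.003,-0.002,-0.009,-0.082]
}}

```text
clock: 1.73
tcp_pos: [0.4559, -0.1282, 0.3213]
tcp_rot: [0.72, 0.694, -0.001, 0.009]
wrist_force: [1.4, -0.2, 0.3]
opening: 0.0854
```

```bash
python3 - <<'E'
from h import *
print(rec()["joint_pos"])
plan([0.48,-0.10,0.33],np.array([[0,1.,0],[1,0,0],[0,0,-1]]))
E
```

```text
[-0.2919481   0.05083319  1.82308636 -0.01080201  1.25203298 -0.25177855]
n 2 dist 0.038 ang 2.4
0, 0.014, 0.012, -0.004, 0.006, 0.007, -0.018,
0, 0.014, 0.012, -0.004, 0.006, 0.007, -0.018,
```

Tracking is good. I'll take the wrist picture here.

```bash
python3 - <<'E'
from h import *
d=grab("wrist","w1"); print(d["xyz"],d["orientation"])
# kin fit
from scipy.optimize import least_squares
L=pickle.load(open("st.pkl","rb")); L.insert(0,dict(joint_pos=np.array([-1.22098999e+00,  4.23848026e-01,  1.63070002e+00, -2.01524828e-06,1.08856652e+00, -1.89979196e-02]),tcp_pos=np.array([ 0.22513368, -0.58240656,  0.19673729]),tcp_rot=np.array([ 9.83045681e-01,  1.83359239e-01, -1.26172213e-04, -7.50422469e-04])))
r=lambda a,t:R.from_euler(a,t).as_matrix()
def fk(q,k):
    h,a,L1,b,L2,d=k
    A=r('z',q[0]);p=A@[a,0,h];A=A@r('y',q[1]);p=p+A@[0,0,L1];A=A@r('y',q[2]);p=p+A@[b,0,L2];A=A@r('z',q[3])@r('y',q[4])@r('z',q[5]);p=p+A@[0,0,d]
    return p,A
f=lambda k:np.concatenate([fk(s["joint_pos"],k)[0]-s["tcp_pos"] for s in L])
o=least_squares(f,[.4,0,.45,0,.45,.25]);print(o.x.round(4),o.fun.round(4))
for s in L: print((fk(s["joint_pos"],o.x)[1].T@R.from_quat(s["tcp_rot"]).as_matrix()).round(2).tolist())
E
```

```text
[ 0.45528641 -0.05128292  0.49619874] [-0.1543352  -0.00350043 -0.01843615  0.98784032]
[ 0.4537 -0.0009  0.5859  0.1169  0.4965  0.457 ] [-0.0111 -0.0043 -0.0004  0.0008  0.0002 -0.001  -0.0051 -0.0017  0.0006
 -0.0024 -0.013   0.0008]
[[0.0, -1.0, -0.0], [1.0, 0.0, -0.0], [0.0, -0.0, 1.0]]
[[0.0, -1.0, -0.0], [1.0, 0.0, 0.0], [-0.0, 0.0, 1.0]]
[[0.0, -1.0, -0.0], [1.0, 0.0, 0.0], [-0.0, -0.0, 1.0]]
[[0.0, -1.0, -0.0], [1.0, -0.0, 0.0], [-0.0, -0.0, 1.0]]
```

View pics/w1.png

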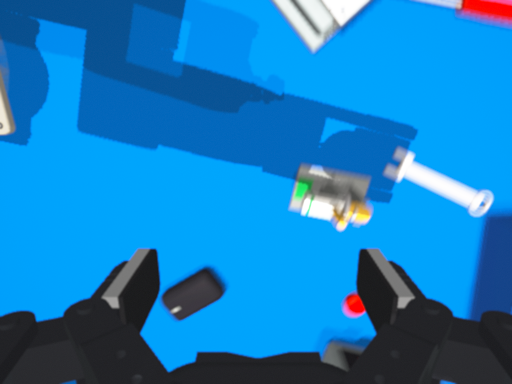

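The view shows the holder around (330,190) with the green band at (308,205), the bar and barb at (350,212), and the foot at (368,212). The block is cut off at the top. I'll take two closer views: one of the port first, then one of the elbow.

```bash
python3 - <<'E'
from h import *
M=np.array([[0,1.,0],[1,0,0],[0,0,-1]])
plan([0.5,0.10,0.27],M,vmax=.034)
plan([0.47,-0.16,0.27],M,P=np.array([.5,.1,.27]),Rm=R.from_matrix(M),vmax=.034)
E
```

```text
n 7 dist 0.232 ang 1.9
0, 0.032, 0.005, 0.007, 0.002, 0.002, -0.004,
0, 0.032, 0.005, 0.007, 0.002, 0.002, -0.004,
0, 0.032, 0.005, 0.007, 0.002, 0.002, -0.004,
0, 0.032, 0.005, 0.007, 0.002, 0.002, -0.004,
0, 0.032, 0.006, 0.007, 0.002, 0.002, -0.004,
0, 0.032, 0.006, 0.007, 0.002, 0.002, -0.004,
0, 0.032, 0.006, 0.007, 0.002, 0.002, -0.004,
n 8 dist 0.262 ang 0.0
0, -0.033, -0.004, 0, 0, 0, 0,
0, -0.033, -0.004, 0, 0, 0, 0,
0, -0.033, -0.004, 0, 0, 0, 0,
0, -0.033, -0.004, 0, 0, 0, 0,
0, -0.033, -0.004, 0, 0, 0, 0,
0, -0.033, -0.004, 0, 0, 0, 0,
0, -0.033, -0.004, 0, 0, 0, 0,
0, -0.033, -0.004, 0, 0, 0, 0,
--
```

{"name": "servo_tool", "arguments": {
  "targets": [0,0.032,0.005,0.007,0.002,0.002,-0.004,0,0.032,0.005,0.007,0.002,0.002,-0.004,0,0.032,0.005,0.007,0.002,0.002,-0.004,0,0.032,0.005,0.007,0.002,0.002,-0.004,0,0.032,0.006,0.007,0.002,0.002,-0.004,0,0.032,0.006,0.007,0.002,0.002,-0.004,0,0.032,0.006,0.007,0.002,0.002,-0.004,0,0,0,0,0,0,0]
}}

```text
clock: 2.45
tcp_pos: [0.5005, 0.1138, 0.2704]
tcp_rot: [0.705, 0.709, 0.002, 0.0]
wrist_force: [0.3, 0.1, -0.6]
opening: 0.0855
```

```bash
python3 - <<'E'
from h import *
print(rec()["joint_pos"])
d=grab("wrist","w2"); print(d["xyz"])
E
```

```text
[1.99519433e-01 1.72621080e-01 1.80230842e+00 1.47713572e-03
 1.16344554e+00 1.93292675e-01]
[0.49838318 0.18789013 0.44648845]
```

{"name": "servo_tool", "arguments": {
  "targets": [0,-0.033,-0.004,0,0,0,0,0,-0.033,-0.004,0,0,0,0,0,-0.033,-0.004,0,0,0,0,0,-0.033,-0.004,0,0,0,0,0,-0.033,-0.004,0,0,0,0,0,-0.033,-0.004,0,0,0,0,0,-0.033,-0.004,0,0,0,0,0,0,0,0,0,0,0]
}}

```text
clock: 3.17
tcp_pos: [0.4702, -0.1317, 0.271]
tcp_rot: [0.703, 0.711, -0.0, 0.002]
wrist_force: [-0.0, -0.7, 1.0]
opening: 0.0853
```

```bash
python3 - <<'E'
from h import *
print(rec()["joint_pos"])
d=grab("wrist","w3"); print(d["xyz"])
E
```

```text
[-0.29627483  0.13145285  1.8505418  -0.00190343  1.15690837 -0.30704843]
[ 0.46776251 -0.05684469  0.44674293]
```

View pics/w2.png

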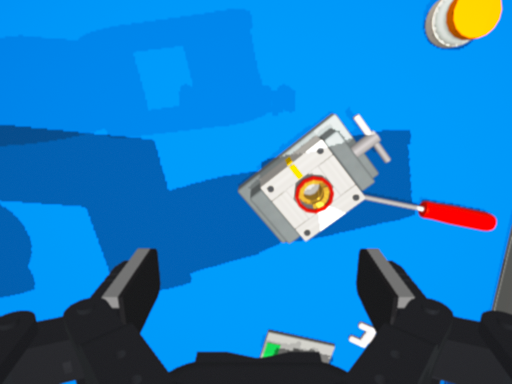

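View pics/w3.png

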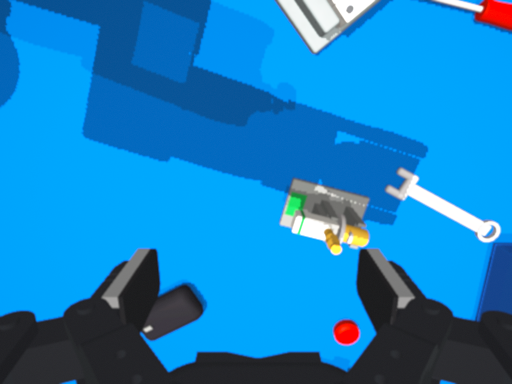

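w2 shows the ring at (314,193) with the yellow mark going up-left to (288,158). w3 shows the elbow: green band at (297,225), barb tip at (335,245), foot at (366,237).

```bash
python3 - <<'E'
from h import *
w=load("w2");w3=load("w3");t=load("top0");s=load("scene0");w1=load("w1")
def red(d,b,pr=0):
    u0,u1,v0,v1=b; hsv=cv2.cvtColor(d["frame"],cv2.COLOR_RGB2HSV);H,S,V=cv2.split(hsv)
    m=(((H<8)|(H>170))&(S>120)&(V>80)).astype(np.uint8)*255; k=np.zeros_like(m);k[v0:v1,u0:u1]=m[v0:v1,u0:u1]
    k=cv2.morphologyEx(k,cv2.MORPH_CLOSE,np.ones((3,3)))
    p=np.concatenate(cv2.findContours(k,cv2.RETR_EXTERNAL,cv2.CHAIN_APPROX_NONE)[0]); return cv2.fitEllipse(cv2.convexHull(p))
ew=red(w,(285,345,165,220));et=red(t,(205,235,175,205));es=red(s,(258,290,205,230))
print(ew,et,es)
print("w2+s",tri([ray(w,*ew[0]),ray(s,*es[0])]),"w2+t",tri([ray(w,*ew[0]),ray(t,*et[0])]),"all",tri([ray(w,*ew[0]),ray(s,*es[0]),ray(t,*et[0])]))
for d,e in((w,ew),(s,es),(t,et)): print(onz(d,*e[0],.075))
# yellow
H,S,V=cv2.split(cv2.cvtColor(w["frame"],cv2.COLOR_RGB2HSV))
m=(H>22)&(H<36)&(S>110)&(V>120); m[:150]=0;m[185:]=0;m[:,:278]=0;m[:,305:]=0
p=np.argwhere(m)[:,::-1]; print("yel",len(p),p.mean(0),p.min(0),p.max(0))
c=onz(w,*ew[0],.075); y=onz(w,*p.mean(0),.066); print("mark",y,np.linalg.norm((y-c)[:2]),np.degrees(np.arctan2(*(y-c)[1::-1])))
P=np.array([onz(w,a,b,.066)[:2] for a,b in p]); q=P-P.mean(0); print(np.degrees(np.arctan2(*np.linalg.svd(q)[2][0][::-1])))
crop(w,240,400,100,250,5,"w2c.png"); crop(w3,270,390,170,260,6,"w3c.png"); crop(w1,280,400,150,240,6,"w1c.png")
E
```

```text
((313.8996887207031, 193.9482879638672), (36.45054626464844, 38.54267883300781), 69.5463638305664) ((218.8911590576172, 188.75535583496094), (13.9102144241333, 14.581104278564453), 39.897918701171875) ((272.70086669921875, 217.76004028320312), (11.55801010131836, 15.587352752685547), 89.61034393310547)
w2+s (array([0.56630394, 0.0690046 , 0.06864666]), [np.float64(3.97007467632906e-05), np.float64(3.97007467632177e-05)]) w2+t (array([0.56706699, 0.06878534, 0.06811894]), [np.float64(0.0006775908092178592), np.float64(0.0006775908092180524)]) all (array([0.56679134, 0.06900076, 0.06898881]), [np.float64(0.0005695539364593914), np.float64(0.00030736988124540954), np.float64(0.0008360626856702816)])
[0.56514392 0.07104106 0.075     ]
[0.57132465 0.07384033 0.075     ]
[0.56632238 0.06823221 0.075     ]
yel 122 [293.89344262 168.66393443] [286 158] [302 178]
mark [0.54191713 0.0987205  0.066     ] 0.036133577530620936 130.00119684315644
-52.41425416828223
```

View pics/w2c.png

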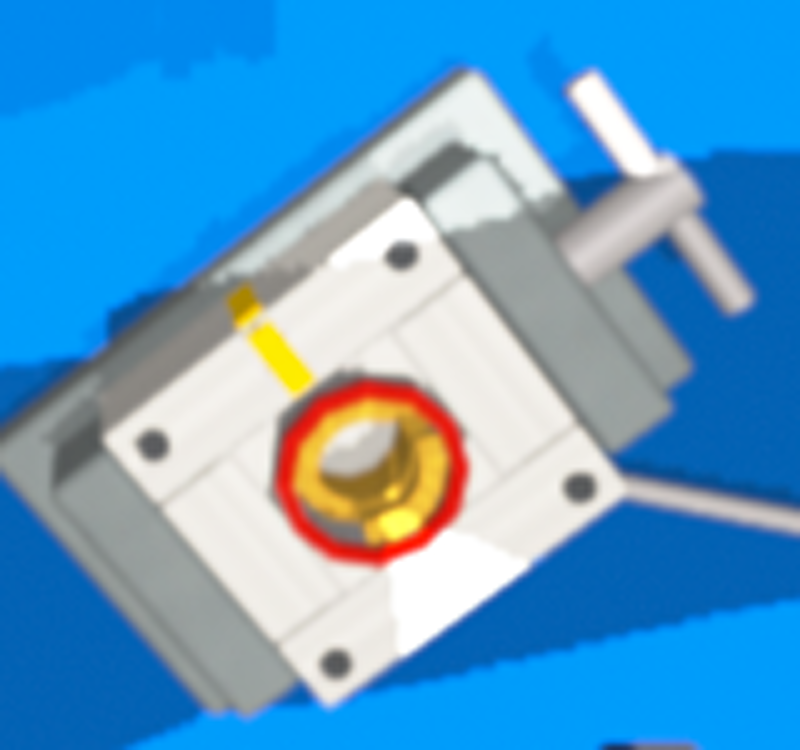

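View pics/w3c.png

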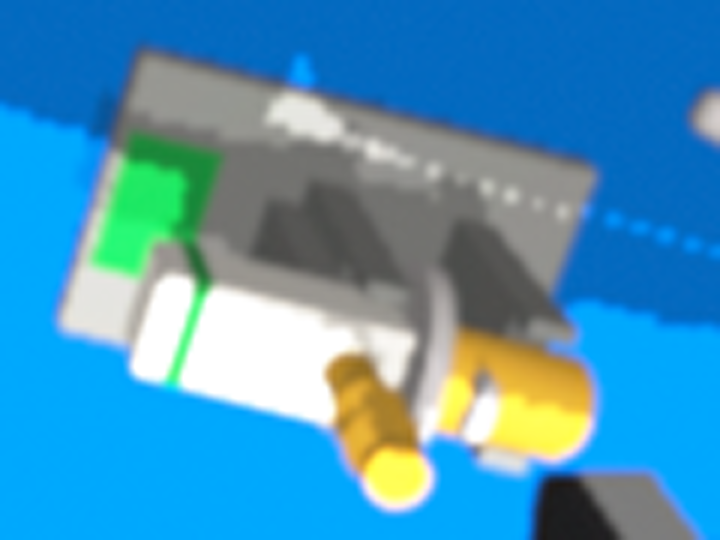

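View pics/w1c.png

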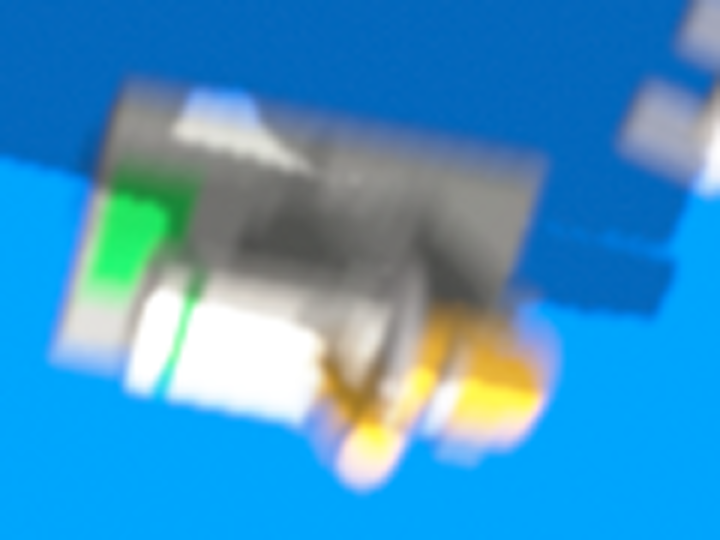

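```bash
python3 - <<'E'
from h import *
w=load("w2");w3=load("w3");s=load("scene0");t=load("top0")
ang=lambda a,b:np.degrees(np.arctan2((b-a)[1],(b-a)[0])).round(1)
C=[onz(w,240+u/5,100+v/5,.066) for u,v in [(105,440),(410,195),(625,485),(330,705)]]
C=np.array(C);print(C.round(4),"mid",C.mean(0).round(4),[np.linalg.norm(C[i]-C[(i+1)%4]).round(4) for i in range(4)],[ang(C[i],C[(i+1)%4]) for i in range(4)])
f=lambda u,v,z:onz(w3,270+u/6,170+v/6,z)
b=f(398,478,.126); print("barb tip",b)
a1,a2=f(135,378,.082),f(330,425,.082); c1,c2=f(205,283,.082),f(415,335,.082)
print("edges",a1,a2,ang(a1,a2),c1,c2,ang(c1,c2)); n=np.array([-(a2-a1)[1],(a2-a1)[0]])/np.linalg.norm((a2-a1)[:2]); print("width",(c1-a1)[:2]@n)
h1,h2,h3=f(140,50,.008),f(598,170,.008),f(60,325,.008); print("holder",h1,h2,h3,ang(h1,h2),np.linalg.norm(h1-h2),np.linalg.norm(h1-h3),"mid",(h2+h3)/2)
# barb tip in scene: crop sc (195,52)/6+(175,145)
pb=(175+194/6,145+53/6); print("tri barb",tri([ray(w3,270+398/6,170+478/6),ray(s,*pb)]))
# green band centre at top: w3 (190,335) ; scene
print("band",f(190,335,.082)); pg=(175+262/6,145+100/6)
print("tri band top", tri([ray(w3,270+190/6,170+335/6),ray(s,*pg)]))
c=cloud(w3); print("depth bar top",c[170+52,270+45],c[170+57,270+48],c[170+80,270+66])
c=cloud(w); print("depth block", c[100+30,240+120//1],c[205,300],c[194,278])
E
```

```text
[[0.5041 0.0752 0.066 ]
 [0.5723 0.1332 0.066 ]
 [0.6277 0.0648 0.066 ]
 [0.5604 0.0072 0.066 ]] mid [0.5661 0.0701 0.066 ] [np.float64(0.0896), np.float64(0.088), np.float64(0.0885), np.float64(0.0882)] [np.float64(40.4), np.float64(-51.0), np.float64(-139.5), np.float64(129.6)]
barb tip [ 0.55321393 -0.22017482  0.126     ]
edges [ 0.51153342 -0.22150544  0.082     ] [ 0.55053862 -0.23115583  0.082     ] -13.9 [ 0.52420503 -0.20134896  0.082     ] [ 0.56573951 -0.21172037  0.082     ] -14.0
width 0.022609870221931422
holder [ 0.51806959 -0.17477975  0.008     ] [ 0.62405395 -0.20186803  0.008     ] [ 0.50227126 -0.24162118  0.008     ] -14.3 0.10939132049822568 0.06868307123511745 mid [ 0.56316261 -0.22174461  0.008     ]
tri barb (array([ 0.55311229, -0.22003386,  0.12516046]), [np.float64(0.0005680073542406237), np.float64(0.0005680073542407639)])
band [ 0.52186132 -0.21225268  0.082     ]
tri band top (array([ 0.52087517, -0.20989821,  0.0860694 ]), [np.float64(0.0006676891033011537), np.float64(0.0006676891033009702)])
depth bar top [ 0.53740539 -0.20777449  0.08069094] [ 0.5413288  -0.2140571   0.08069678] [ 0.55311274 -0.22098662  0.12517775]
depth block [ 6.34439802e-01  1.35804401e-01 -3.79762982e-04] [0.54980102 0.0570899  0.0740389 ] [0.52432789 0.06768013 0.06534845]
```

```bash
cat > kin.py <<'E'
from h import *
from scipy.optimize import least_squares
L=pickle.load(open("st.pkl","rb")); L=[s for s in L]; L.insert(0,dict(joint_pos=np.array([-1.22098999e+00,  4.23848026e-01,  1.63070002e+00, -2.01524828e-06,1.08856652e+00, -1.89979196e-02]),tcp_pos=np.array([ 0.22513368, -0.58240656,  0.19673729]),tcp_rot=np.array([ 9.83045681e-01,  1.83359239e-01, -1.26172213e-04, -7.50422469e-04])))
r=lambda a,t:R.from_euler(a,t).as_matrix()
F=np.array([[0,-1.,0],[1,0,0],[0,0,1]])
def fk(q,k):
    h,a,L1,b,L2,d,y=k
    A=r('z',q[0]);p=A@[a,y,h];A=A@r('y',q[1]);p=p+A@[0,0,L1];A=A@r('y',q[2]);p=p+A@[b,0,L2];A=A@r('z',q[3])@r('y',q[4])@r('z',q[5]);p=p+A@[0,0,d]
    return p,A@F
f=lambda k:np.concatenate([(fk(s["joint_pos"],k)[0]-s["tcp_pos"])*1000 for s in L]+[(k-[.45,0,.55,0,.5,.3,0])*.1])
o=least_squares(f,[.45,0,.55,0,.5,.3,0]);K=o.x
lo=np.array([-3,-.9,.09,-1.31,.11,-2.54]);hi=np.array([3,2.11,2.58,4.45,2.69,2.54])
def ik(P,Rt,q0):
    def e(q):
        p,A=fk(q,K); return np.concatenate([(p-P)*10,R.from_matrix(A.T@Rt).as_rotvec()])
    o=least_squares(e,np.clip(q0,lo+1e-3,hi-1e-3),bounds=(lo,hi)); return o.x,np.abs(o.fun).max()
if __name__=="__main__":
    np.set_printoptions(precision=3,suppress=True)
    print(K,o.fun)
    a=np.radians(-14.2);d=np.array([np.cos(a),np.sin(a),0]);n=np.array([-np.sin(a),np.cos(a),0]);z=np.array([0,0,1.])
    P=np.array([.5585,-.2218,.0705])-d*.015
    for sg in (1,-1):
        for back in (0,.08):
            Y=sg*n; Rt=np.stack([np.cross(Y,d),Y,d],1); print(sg,back,ik(P-d*back,Rt,[-.3,.5,2.2,3.1,1.,0]))
    for sg in (1,-1):
        for phi in (0,75,103,118):
            m=np.radians(129.7+phi); bd=np.array([np.cos(m),np.sin(m),0]) # barb=elbow z ; tool z=elbow x=down; elbow y = z x x
            ey=np.cross(bd,-z); Y=sg*ey; Rt=np.stack([np.cross(Y,-z),Y,-z],1)
            c=np.array([.5657,.0706,.094]); print(sg,phi,ik(c+z*.015,Rt,[.1,.4,1.8,0,1.,0]))
E
python3 kin.py
```

```text
[ 0.312 -0.     0.563  0.078  0.485  0.335  0.012] [-0.     0.    -0.     0.     0.     0.     0.     0.     0.     0.
 -0.     0.     0.    -0.    -0.    -0.    -0.    -0.    -0.014 -0.
  0.001  0.008 -0.002  0.003  0.001]
1 0 (array([-0.601,  1.283,  2.312,  2.752,  1.994,  1.404]), np.float64(2.7484777516650118e-11))
1 0.08 (array([-0.752,  1.437,  2.415,  2.512,  2.179,  1.177]), np.float64(1.4942541784401925e-12))
-1 0 (array([-0.601,  1.283,  2.312,  2.752,  1.994, -1.738]), np.float64(4.7153637165830264e-15))
-1 0.08 (array([-0.752,  1.437,  2.415,  2.512,  2.179, -1.965]), np.float64(2.6674636849571158e-11))
1 0 (array([0.1  , 0.461, 1.814, 0.007, 0.867, 2.54 ]), np.float64(0.00458465713387065))
1 75 (array([0.103, 0.461, 1.814, 0.   , 0.867, 1.243]), np.float64(1.6351350828891498e-10))
1 103 (array([ 0.103,  0.461,  1.814, -0.   ,  0.867,  0.754]), np.float64(2.3592239273284576e-15))
1 118 (array([0.103, 0.461, 1.814, 0.   , 0.867, 0.492]), np.float64(5.25427114426074e-12))
-1 0 (array([ 0.103,  0.461,  1.814,  0.   ,  0.867, -0.59 ]), np.float64(2.60627995291688e-11))
-1 75 (array([ 0.103,  0.461,  1.814,  0.   ,  0.867, -1.899]), np.float64(1.5807510720685946e-09))
-1 103 (array([ 0.103,  0.461,  1.814, -0.   ,  0.867, -2.387]), np.float64(1.2282365435465204e-11))
-1 118 (array([ 0.134,  0.46 ,  1.816, -0.067,  0.863, -2.54 ]), np.float64(0.04172186090629968))
```

```bash
cat > geo.py <<'E'
from kin import *
np.set_printoptions(precision=3,suppress=True)
z=np.array([0,0,1.])
EC=np.array([.5585,-.2218,.0705]); EY=np.radians(-14.2)
PORT=np.array([.5657,.0706,.070]); MARK=129.7
def tool_from_elbow(c,Re,tau,sg,g=.035):
    """tool pose for elbow centre c, elbow rot Re, grasp g behind centre"""
    ex,ey,ez=Re.T; tz=np.cos(tau)*ex-np.sin(tau)*ez; Y=sg*ey
    return c-g*ex+.019*tz, np.stack([np.cross(Y,tz),Y,tz],1)
def elbow_lie():
    d=np.array([np.cos(EY),np.sin(EY),0]); return np.stack([d,np.cross(z,d),z],1)
def elbow_stand(phi,ax=-z):
    m=np.radians(MARK+phi); b=np.array([np.cos(m),np.sin(m),0]); return np.stack([-z,np.cross(b,-z),b],1)
E
python3 - <<'E'
from geo import *
for tau in (15,20,30,40):
  t=np.radians(tau)
  for sg in (1,-1):
    P,Rt=tool_from_elbow(EC,elbow_lie(),t,sg); q,e=ik(P,Rt,[-.5,1,2.3,2.8,1.6,sg*1.5]); print(tau,sg,"grasp",q,round(e,5))
    for phi in (0,45,75,103,118):
        P,Rt=tool_from_elbow(PORT+z*.024,elbow_stand(phi),t,sg); q,e=min((ik(P,Rt,[.1,.4,1.8,j4,.9,j6]) for j4 in(0,.6,-.6,) for j6 in (-2,0,2)),key=lambda x:x[1]); print("  ",phi,q,round(e,5))
E
```

```text
15 1 grasp [-0.588  1.056  2.398  2.813  1.604  1.468] 0.0
   0 [ 0.125  0.41   1.91  -0.086  0.685  2.54 ] 0.13692
   45 [ 0.136  0.378  1.992 -0.118  0.519  1.894] 0.0
   75 [0.05  0.381 1.987 0.189 0.538 1.038] 0.0
   103 [-0.012  0.409  1.937  0.343  0.666  0.381] 0.0
   118 [-0.032  0.432  1.897  0.363  0.753  0.099] 0.0
15 -1 grasp [-0.588  1.056  2.398  2.813  1.604 -1.674] 0.0
   0 [ 0.232  0.427  1.906 -0.358  0.722 -0.201] 0.0
   45 [ 0.136  0.378  1.992 -0.118  0.519 -1.247] 0.0
   75 [ 0.05   0.381  1.987  0.189  0.538 -2.103] 0.0
   103 [ 0.044  0.405  1.928  0.189  0.66  -2.54 ] 0.07084
   118 [ 0.106  0.41   1.908  0.025  0.69  -2.54 ] 0.17656
20 1 grasp [-0.578  0.967  2.41   2.829  1.445  1.494] 0.0
   0 [ 0.129  0.396  1.94  -0.115  0.627  2.54 ] 0.18711
   45 [ 0.149  0.362  2.05  -0.212  0.398  1.994] 0.0
   75 [0.029 0.366 2.043 0.327 0.429 0.891] 0.0
   103 [-0.054  0.405  1.975  0.507  0.622  0.202] 0.0
   118 [-0.078  0.434  1.921  0.504  0.741 -0.057] 0.0
20 -1 grasp [-0.578  0.967  2.41   2.829  1.445 -1.647] 0.0
   0 [ 0.277  0.428  1.933 -0.507  0.7   -0.0
[... 871 characters left out ...]
.464  2.011  0.95   0.743  2.54 ] 0.07909
40 1 grasp [-0.524  0.639  2.36   2.825  0.736  1.629] 0.0
   0 [ 0.455  0.495  2.015 -1.084  0.785 -2.519] 0.0
   45 [ 0.143  0.347  2.174 -0.785  0.11   2.54 ] 0.15184
   75 [-0.068  0.392  2.246  1.953  0.338 -0.799] 0.0
   103 [-0.229  0.457  2.099  1.236  0.67  -0.623] 0.0
   118 [-0.259  0.506  1.991  1.017  0.847 -0.651] 0.0
40 -1 grasp [-0.524  0.639  2.36   2.825  0.736 -1.513] 0.0
   0 [ 0.455  0.495  2.015 -1.084  0.785  0.623] 0.0
   45 [0.209 0.385 2.26  3.97  0.262 0.993] 0.0
   75 [-0.068  0.392  2.246  1.953  0.338  2.343] 0.0
   103 [-0.229  0.457  2.099  1.236  0.67   2.519] 0.0
   118 [-0.259  0.506  1.991  1.017  0.847  2.491] 0.0
```

```bash
cat >> geo.py <<'E'
def jpath(q0,q1,clo,wmax=.11,vmax=.036,show=True,n=None):
    # rows along a straight joint path
    for n in ([n] if n else range(2,120)):
        Q=[q0+(q1-q0)*i/n for i in range(n+1)]; T=[fk(q,K) for q in Q]
        ok=all(np.linalg.norm(T[i+1][0]-T[i][0])<vmax and R.from_matrix(T[i][1].T@T[i+1][1]).magnitude()<wmax for i in range(n)) and np.all(np.abs(q1-q0)/n<np.array([2.39,2.39,3.01,3.14,3.14,3.14])*.6/12)
        if ok: break
    print("n",n,"zmin",min(t[0][2] for t in T).round(3))
    for i in range(n):
        d=T[i][1].T@(T[i+1][0]-T[i][0]); w=R.from_matrix(T[i][1].T@T[i+1][1]).as_rotvec()
        if show: print(", ".join(f"{x:g}" for x in [clo,*d.round(3),*w.round(3)]),end=(",\n" if i%8!=7 else ",\n--\n"))
    return T
E
python3 - <<'E'
from geo import *
from station import env
q0=env.state()["joint_pos"]; t=np.radians(20)
P,Rt=tool_from_elbow(EC,elbow_lie(),t,1); print("grasp",P,Rt)
q1,e=ik(P+z*.10,Rt,[-.5,.97,2.3,2.8,1.4,1.5]); print(q0,q1,e)
T=jpath(q0,q1,0)
print(np.array([x[0] for x in T]).round(2).tolist())
print("wrist z",[ (x[0]-.335*x[1][:,2]).round(2).tolist() for x in T[::6]])
E
```

```text
grasp [ 0.542 -0.218  0.064] [[-0.332  0.245  0.911]
 [ 0.084  0.969 -0.231]
 [-0.94  -0.    -0.342]]
[-0.294  0.131  1.851 -0.001  1.157 -0.304] [-0.578  0.634  2.468  2.806  1.185  1.585] 1.801891968966629e-12
n 44 zmin 0.164
0, 0.018, -0.003, 0.011, 0.009, 0.063, 0.076,
0, 0.017, -0.004, 0.01, 0.011, 0.062, 0.077,
0, 0.016, -0.005, 0.01, 0.013, 0.061, 0.079,
0, 0.015, -0.005, 0.01, 0.015, 0.06, 0.08,
0, 0.014, -0.006, 0.009, 0.017, 0.059, 0.081,
0, 0.013, -0.006, 0.009, 0.019, 0.057, 0.082,
0, 0.012, -0.006, 0.008, 0.02, 0.056, 0.084,
0, 0.012, -0.006, 0.008, 0.022, 0.055, 0.085,
--
0, 0.011, -0.006, 0.007, 0.023, 0.054, 0.086,
0, 0.01, -0.006, 0.007, 0.024, 0.053, 0.087,
0, 0.01, -0.006, 0.006, 0.025, 0.051, 0.088,
0, 0.009, -0.005, 0.006, 0.026, 0.05, 0.089,
0, 0.009, -0.005, 0.005, 0.027, 0.049, 0.09,
0, 0.008, -0.005, 0.005, 0.028, 0.048, 0.09,
0, 0.008, -0.004, 0.004, 0.028, 0.047, 0.091,
0, 0.008, -0.004, 0.004, 0.029, 0.046, 0.092,
--
0, 0.008, -0.004, 0.003, 0.03, 0.046, 0.092,
0, 0.008, -0.003, 0.002, 0.03, 0.045, 0.093,
0, 0.008, -0.003, 0.002, 0.031, 0.044, 0.093,
0, 0.
[... 1542 characters left out ...]
, [0.52, 0.1, 0.24], [0.53, 0.1, 0.25], [0.53, 0.1, 0.25], [0.54, 0.1, 0.25], [0.55, 0.09, 0.26], [0.56, 0.09, 0.26], [0.57, 0.08, 0.26], [0.57, 0.07, 0.26], [0.58, 0.06, 0.26], [0.59, 0.05, 0.26], [0.59, 0.04, 0.26], [0.6, 0.03, 0.26], [0.6, 0.01, 0.25], [0.61, -0.0, 0.25], [0.61, -0.02, 0.25], [0.61, -0.04, 0.24], [0.61, -0.05, 0.24], [0.61, -0.07, 0.23], [0.61, -0.09, 0.22], [0.6, -0.11, 0.22], [0.6, -0.13, 0.21], [0.59, -0.15, 0.2], [0.58, -0.16, 0.19], [0.57, -0.18, 0.18], [0.56, -0.2, 0.17], [0.54, -0.22, 0.16]]
wrist z [[0.47, -0.13, 0.61], [0.46, -0.15, 0.54], [0.44, -0.16, 0.48], [0.41, -0.16, 0.42], [0.37, -0.17, 0.38], [0.33, -0.16, 0.34], [0.29, -0.16, 0.31], [0.25, -0.15, 0.28]]
```

```bash
python3 - <<'E'
from geo import *
from station import env
q0=env.state()["joint_pos"]; t=np.radians(20)
P,Rt=tool_from_elbow(EC,elbow_lie(),t,1)
q1,e=ik(P+z*.17-.03*Rt[:,2],Rt,[-.5,.97,2.3,2.8,1.4,1.5]); print(q0,q1,e)
T=jpath(q0,q1,0,wmax=.12)
print([x[0].round(2).tolist() for x in T[-10:]])
E
```

```text
[-0.294  0.131  1.851 -0.001  1.157 -0.304] [-0.615  0.329  2.519  2.714  0.95   1.699] 1.1102230246251565e-15
n 40 zmin 0.239
0, 0.019, -0.003, 0.009, -0.001, 0.064, 0.086,
0, 0.018, -0.003, 0.008, 0.001, 0.063, 0.088,
0, 0.016, -0.004, 0.008, 0.004, 0.062, 0.089,
0, 0.015, -0.005, 0.008, 0.006, 0.061, 0.091,
0, 0.014, -0.005, 0.007, 0.009, 0.06, 0.092,
0, 0.013, -0.005, 0.007, 0.011, 0.059, 0.094,
0, 0.012, -0.006, 0.006, 0.013, 0.058, 0.095,
0, 0.012, -0.006, 0.006, 0.015, 0.057, 0.096,
--
0, 0.011, -0.006, 0.005, 0.016, 0.056, 0.098,
0, 0.01, -0.006, 0.005, 0.018, 0.055, 0.099,
0, 0.009, -0.005, 0.004, 0.019, 0.053, 0.1,
0, 0.009, -0.005, 0.004, 0.021, 0.052, 0.101,
0, 0.009, -0.005, 0.003, 0.022, 0.051, 0.102,
0, 0.008, -0.004, 0.003, 0.023, 0.05, 0.103,
0, 0.008, -0.004, 0.002, 0.024, 0.049, 0.103,
0, 0.008, -0.004, 0.001, 0.025, 0.048, 0.104,
--
0, 0.008, -0.003, 0.001, 0.026, 0.047, 0.105,
0, 0.008, -0.003, 0, 0.027, 0.046, 0.105,
0, 0.008, -0.003, -0, 0.028, 0.046, 0.105,
0, 0.008, -0.003, -0.001, 0.029, 0.045, 0.106,
0, 0.009, -0.003, -0.001, 0.03, 0.044, 0.106,
0, 0.009, -
[... 392 characters left out ...]
.042, 0.037, 0.105,
0, 0.014, -0.007, -0.006, 0.044, 0.036, 0.105,
0, 0.014, -0.008, -0.006, 0.046, 0.035, 0.105,
--
0, 0.014, -0.009, -0.006, 0.048, 0.034, 0.104,
0, 0.014, -0.01, -0.006, 0.049, 0.032, 0.104,
0, 0.014, -0.011, -0.007, 0.051, 0.03, 0.103,
0, 0.014, -0.013, -0.007, 0.053, 0.029, 0.102,
0, 0.014, -0.014, -0.007, 0.055, 0.027, 0.102,
0, 0.014, -0.015, -0.007, 0.056, 0.024, 0.101,
0, 0.013, -0.017, -0.007, 0.058, 0.022, 0.101,
0, 0.012, -0.018, -0.007, 0.06, 0.02, 0.1,
--
[[0.58, -0.06, 0.29], [0.58, -0.07, 0.29], [0.58, -0.09, 0.29], [0.57, -0.11, 0.28], [0.57, -0.12, 0.28], [0.56, -0.14, 0.27], [0.55, -0.16, 0.27], [0.54, -0.18, 0.26], [0.53, -0.19, 0.25], [0.51, -0.21, 0.24]]
```

{"name": "servo_tool", "arguments": {
  "targets": [0,0.019,-0.003,0.009,0,0.064,0.086,0,0.018,-0.003,0.008,0.001,0.063,0.088,0,0.016,-0.004,0.008,0.004,0.062,0.089,0,0.015,-0.005,0.008,0.006,0.061,0.091,0,0.014,-0.005,0.007,0.009,0.06,0.092,0,0.013,-0.005,0.007,0.011,0.059,0.094,0,0.012,-0.006,0.006,0.013,0.058,0.095,0,0.012,-0.006,0.006,0.015,0.057,0.096]
}}

```text
clock: 3.88
tcp_pos: [0.4693, 0.0075, 0.2408]
tcp_rot: [0.891, 0.38, 0.152, -0.198]
wrist_force: [0.2, 0.0, 0.1]
opening: 0.0856
```

{"name": "servo_tool", "arguments": {
  "targets": [0,0.011,-0.006,0.005,0.016,0.056,0.098,0,0.01,-0.006,0.005,0.018,0.055,0.099,0,0.009,-0.005,0.004,0.019,0.053,0.1,0,0.009,-0.005,0.004,0.021,0.052,0.101,0,0.009,-0.005,0.003,0.022,0.051,0.102,0,0.008,-0.004,0.003,0.023,0.05,0.103,0,0.008,-0.004,0.002,0.024,0.049,0.103,0,0.008,-0.004,0.001,0.025,0.048,0.104]
}}

```text
clock: 4.55
tcp_pos: [0.5141, 0.077, 0.2702]
tcp_rot: [0.892, -0.054, 0.207, -0.397]
wrist_force: [-0.5, -0.3, -0.2]
opening: 0.0853
```

```bash
python3 - <<'E'
from geo import *
from station import env
q0=env.state()["joint_pos"]; t=np.radians(20)
P,Rt=tool_from_elbow(EC,elbow_lie(),t,1)
q1,e=ik(P+z*.17-.03*Rt[:,2],Rt,[-.5,.97,2.3,2.8,1.4,1.5]); print(q0,q1,e,fk(q0,K)[0],env.state()["tcp_pos"])
T=jpath(q0,q1,0,wmax=.12)
E
```

```text
[-0.416  0.201  2.142  1.147  1.06   0.534] [-0.615  0.329  2.519  2.714  0.95   1.699] 1.1102230246251565e-15 [0.514 0.077 0.27 ] [0.514 0.077 0.27 ]
n 24 zmin 0.244
0, 0.008, -0.003, 0, 0.026, 0.045, 0.102,
0, 0.008, -0.002, -0, 0.026, 0.044, 0.103,
0, 0.008, -0.002, -0.001, 0.027, 0.043, 0.103,
0, 0.009, -0.002, -0.001, 0.028, 0.043, 0.103,
0, 0.009, -0.002, -0.002, 0.03, 0.042, 0.103,
0, 0.009, -0.002, -0.002, 0.031, 0.041, 0.104,
0, 0.01, -0.002, -0.002, 0.032, 0.041, 0.104,
0, 0.011, -0.003, -0.003, 0.033, 0.04, 0.104,
--
0, 0.011, -0.003, -0.003, 0.034, 0.04, 0.103,
0, 0.012, -0.003, -0.004, 0.036, 0.039, 0.103,
0, 0.012, -0.004, -0.004, 0.037, 0.038, 0.103,
0, 0.013, -0.005, -0.004, 0.038, 0.037, 0.103,
0, 0.013, -0.005, -0.005, 0.04, 0.036, 0.103,
0, 0.013, -0.006, -0.005, 0.041, 0.036, 0.102,
0, 0.014, -0.007, -0.005, 0.043, 0.034, 0.102,
0, 0.014, -0.008, -0.006, 0.045, 0.033, 0.101,
--
0, 0.014, -0.009, -0.006, 0.046, 0.032, 0.101,
0, 0.014, -0.01, -0.006, 0.048, 0.031, 0.1,
0, 0.014, -0.011, -0.006, 0.05, 0.029, 0.1,
0, 0.014, -0.013, -0.006, 0.052, 0.027, 0.099,
0, 0.013, -0.014, -0.007, 0.053, 0.025, 0.099,
0, 0.013, -0.015, -0.007, 0.055, 0.023, 0.098,
0, 0.013, -0.016, -0.007, 0.056, 0.021, 0.097,
0, 0.012, -0.018, -0.007, 0.058, 0.019, 0.097,
--
```

Following the plan well.

{"name": "servo_tool", "arguments": {
  "targets": [0,0.008,-0.003,0,0.026,0.045,0.102,0,0.008,-0.002,0,0.026,0.044,0.103,0,0.008,-0.002,-0.001,0.027,0.043,0.103,0,0.009,-0.002,-0.001,0.028,0.043,0.103,0,0.009,-0.002,-0.002,0.03,0.042,0.103,0,0.009,-0.002,-0.002,0.031,0.041,0.104,0,0.01,-0.002,-0.002,0.032,0.041,0.104,0,0.011,-0.003,-0.003,0.033,0.04,0.104]
}}

```text
clock: 5.22
tcp_pos: [0.5664, 0.0378, 0.299]
tcp_rot: [0.684, -0.462, 0.178, -0.536]
wrist_force: [-0.3, -0.8, 0.5]
opening: 0.085
```

{"name": "servo_tool", "arguments": {
  "targets": [0,0.011,-0.003,-0.003,0.034,0.04,0.103,0,0.012,-0.003,-0.004,0.036,0.039,0.103,0,0.012,-0.004,-0.004,0.037,0.038,0.103,0,0.013,-0.005,-0.004,0.038,0.037,0.103,0,0.013,-0.005,-0.005,0.04,0.036,0.103,0,0.013,-0.006,-0.005,0.041,0.036,0.102,0,0.014,-0.007,-0.005,0.043,0.034,0.102,0,0.014,-0.008,-0.006,0.045,0.033,0.101]
}}

```text
clock: 5.88
tcp_pos: [0.5747, -0.0771, 0.2883]
tcp_rot: [-0.302, 0.741, -0.113, 0.588]
wrist_force: [0.1, 0.3, 0.3]
opening: 0.0851
```

{"name": "servo_tool", "arguments": {
  "targets": [0,0.014,-0.009,-0.006,0.046,0.032,0.101,0,0.014,-0.01,-0.006,0.048,0.031,0.1,0,0.014,-0.011,-0.006,0.05,0.029,0.1,0,0.014,-0.013,-0.006,0.052,0.027,0.099,0,0.013,-0.014,-0.007,0.053,0.025,0.099,0,0.013,-0.015,-0.007,0.055,0.023,0.098,0,0.013,-0.016,-0.007,0.056,0.021,0.097]
}}

```text
clock: 6.47
tcp_pos: [0.5107, -0.1926, 0.2414]
tcp_rot: [0.105, 0.818, -0.063, 0.562]
wrist_force: [-0.0, 0.0, -0.1]
opening: 0.0854
```

```bash
python3 - <<'E'
from geo import *
from station import env
t=np.radians(20)
P,Rt=tool_from_elbow(EC,elbow_lie(),t,1)
s=env.state();print(s["tcp_pos"],s["joint_pos"])
plan(P+z*.10,Rt); 
d=grab("wrist","w4")
E
```

```text
[ 0.511 -0.193  0.241] [-0.569  0.31   2.537  2.755  0.925  1.705]
n 3 dist 0.087 ang 1.4
0, 0.02, -0.006, 0.021, 0.002, -0.007, -0.004,
0, 0.02, -0.006, 0.02, 0.002, -0.007, -0.004,
0, 0.02, -0.006, 0.02, 0.002, -0.007, -0.004,
```

View pics/w4.png

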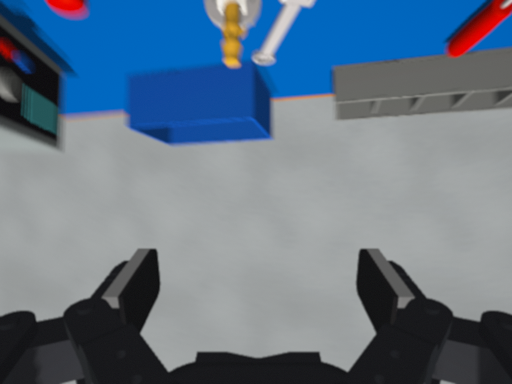

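I notice the camera hangs under the hand in this posture, so I'll use a 30° downward tilt, which keeps it well above the table.

```bash
python3 - <<'E'
from geo import *
from station import env
t=np.radians(30)
P,Rt=tool_from_elbow(EC,elbow_lie(),t,1,g=.037)
print(P,"cam",P+Rt@[.073,0,-.176]); print(ik(P,Rt,[-.5,.97,2.3,2.8,1.4,1.5]))
plan(P+z*.08,Rt); plan(P,Rt,P=P+z*.08,Rm=R.from_matrix(Rt))
E
```

```text
[ 0.539 -0.217  0.061] cam [ 0.355 -0.17   0.086]
(array([-0.555,  0.792,  2.407,  2.844,  1.102,  1.551]), np.float64(6.542374231763724e-13))
n 3 dist 0.106 ang 8.7
0, 0.026, -0.006, 0.023, 0.002, 0.05, -0.007,
0, 0.025, -0.006, 0.024, 0.002, 0.05, -0.007,
0, 0.024, -0.005, 0.025, 0.002, 0.05, -0.007,
n 3 dist 0.08 ang 0.0
0, 0.023, 0, 0.013, 0, 0, 0,
0, 0.023, 0, 0.013, 0, 0, 0,
0, 0.023, 0, 0.013, 0, 0, 0,
```

{"name": "servo_tool", "arguments": {
  "targets": [0,0.02,-0.004,0.018,0.002,0.038,-0.005,0,0.02,-0.004,0.018,0.002,0.038,-0.005,0,0.019,-0.004,0.019,0.001,0.038,-0.005,0,0.018,-0.004,0.019,0.001,0.038,-0.005]
}}

```text
clock: 6.85
tcp_pos: [0.5397, -0.2139, 0.1399]
tcp_rot: [0.102, 0.86, -0.063, 0.496]
wrist_force: [-0.4, 0.5, 0.5]
opening: 0.0855
```

```bash
python3 - <<'E'
from geo import *
from station import env
t=np.radians(30)
P,Rt=tool_from_elbow(EC,elbow_lie(),t,1,g=.037)
d=grab("scene","s1"); crop(d,160,290,100,220,6,"s1c.png"); grab("wrist","w5")
plan(P,Rt,n=5)
E
```

```text
n 5 dist 0.078 ang 0.5
0, 0.014, -0, 0.008, 0.001, 0, 0.002,
0, 0.014, -0, 0.008, 0.001, 0, 0.002,
0, 0.014, -0, 0.008, 0.001, 0, 0.002,
0, 0.014, -0.001, 0.008, 0.001, 0, 0.002,
0, 0.014, -0.001, 0.008, 0.001, 0, 0.002,
```

View pics/s1c.png

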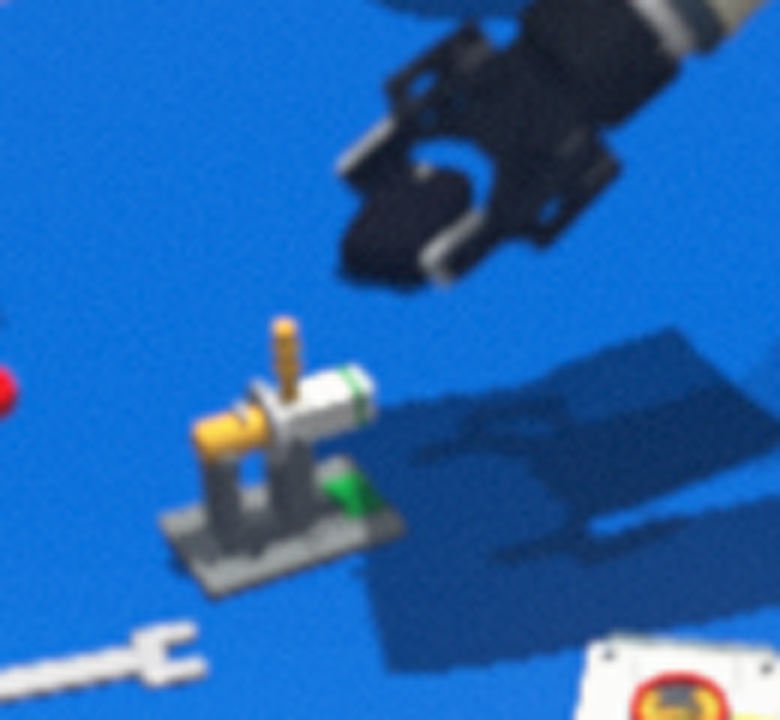

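View pics/w5.png

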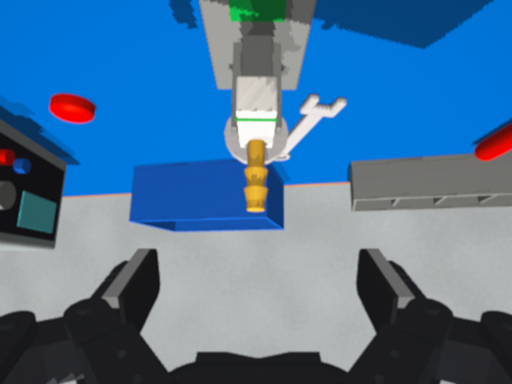

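The elbow is centred between the fingers, with the band at (257,118) and the barb at (256,190). The hand is above and behind the bar and clear of the holder. Descending.

{"name": "servo_tool", "arguments": {
  "targets": [0,0.014,0,0.008,0.001,0,0.002,0,0.014,0,0.008,0.001,0,0.002,0,0.014,0,0.008,0.001,0,0.002,0,0.014,-0.001,0.008,0.001,0,0.002,0,0.01,0,0.006,0.001,0,0,0,0.002,0,0.001,0,0,0]
}}

```text
clock: 7.45
tcp_pos: [0.5431, -0.213, 0.0681]
tcp_rot: [0.101, 0.855, -0.063, 0.504]
wrist_force: [-0.6, 0.4, -0.1]
opening: 0.0853
```

```bash
python3 - <<'E'
from geo import *
from station import env
t=np.radians(30)
P,Rt=tool_from_elbow(EC,elbow_lie(),t,1,g=.037)
print(P); plan(P,Rt,n=1)
d=grab("scene","s2"); crop(d,160,290,100,220,6,"s2c.png"); grab("wrist","w6")
E
```

```text
[ 0.539 -0.217  0.061]
n 1 dist 0.009 ang 1.2
0, 0.008, -0.005, 0, 0.005, 0.019, 0.009,
```

View pics/s2c.png

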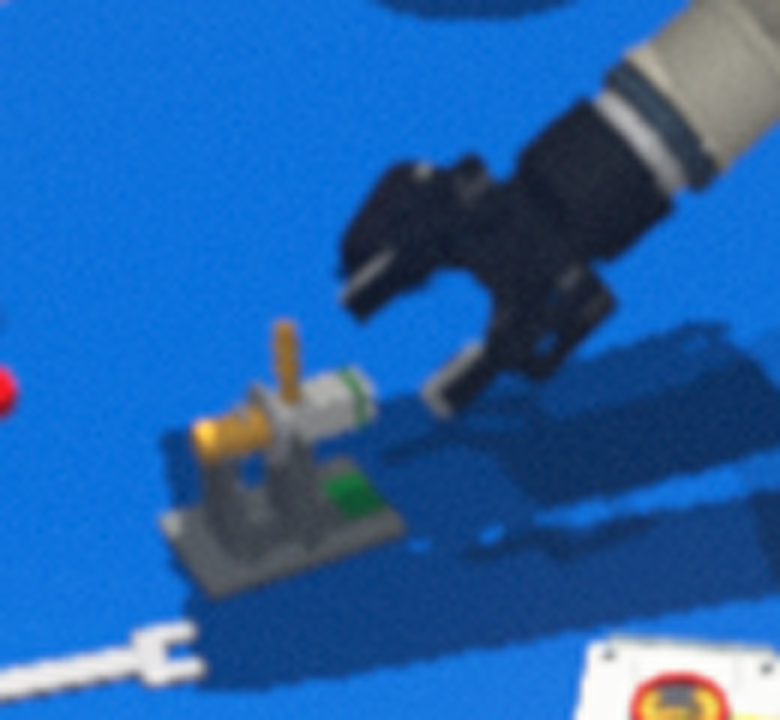

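View pics/w6.png

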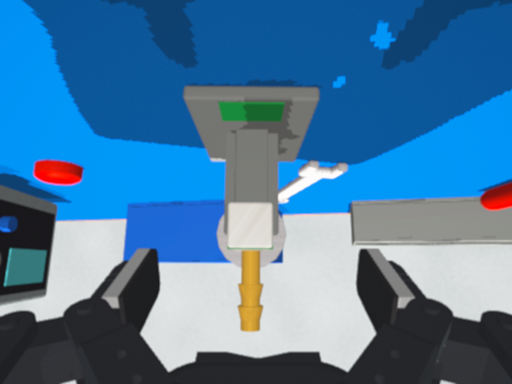

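```bash
python3 - <<'E'
from geo import *
from station import env
s=env.state(); d=load("s2"); w=load("w6"); A=R.from_quat(s["tcp_rot"]).as_matrix()
f=lambda P:((np.array(proj(d,P))-[160,100])*6).round(0)
print("tipmid open",f(s["tcp_pos"]-.013*A[:,2]),"tcp",f(s["tcp_pos"]))
Re=elbow_lie(); e=lambda x,zz=0:EC+Re@[x,0,zz]
print("bar end",f(e(-.046)),"barb tip",f(e(-.005,.055)),"foot",f(e(.046)))
print("wrist: bar end",proj(w,e(-.046)),"barb tip",proj(w,e(-.005,.055)))
# corners of end face in wrist image (228,203)-(273,248)
print("end centre px depth",dep(w,250,226))
E
```

```text
tipmid open [334. 395.] tcp [315. 412.]
bar end [362. 388.] barb tip [281. 322.] foot [195. 442.]
wrist: bar end (np.float64(247.71090954696442), np.float64(223.80933303536793)) barb tip (np.float64(247.81299615521246), np.float64(328.5984931484021))
end centre px depth [ 0.513 -0.209  0.072]
```

```bash
python3 - <<'E'
from geo import *
from station import env
s=env.state(); d=load("s2"); A=R.from_quat(s["tcp_rot"]).as_matrix()
f=lambda P:((np.array(proj(d,P))-[160,100])*6).round(0)
for back in (0,.013,.032,.06):
    for y in (-.043,.043):
        for x in (-.011,.011): print(back,y,x,f(s["tcp_pos"]+A@[x,y,-back]))
c=cloud(d)
for (u,v) in [(435,395),(355,290),(350,310),(455,380),(330,400)]: 
    P=c[int(100+v/6),int(160+u/6)]; print((u,v),P,"tool",A.T@(P-s["tcp_pos"]))
E
```

```text
0 -0.043 -0.011 [268. 356.]
0 -0.043 0.011 [289. 381.]
0 0.043 -0.011 [342. 445.]
0 0.043 0.011 [363. 469.]
0.013 -0.043 -0.011 [287. 340.]
0.013 -0.043 0.011 [308. 364.]
0.013 0.043 -0.011 [362. 428.]
0.013 0.043 0.011 [383. 452.]
0.032 -0.043 -0.011 [315. 316.]
0.032 -0.043 0.011 [336. 341.]
0.032 0.043 -0.011 [391. 403.]
0.032 0.043 0.011 [412. 428.]
0.06 -0.043 -0.011 [357. 281.]
0.06 -0.043 0.011 [377. 306.]
0.06 0.043 -0.011 [435. 366.]
0.06 0.043 0.011 [455. 391.]
(435, 395) [ 0.514 -0.155  0.099] tool [-0.006  0.049 -0.051]
(355, 290) [ 0.489 -0.244  0.104] tool [-0.008 -0.043 -0.056]
(350, 310) [ 0.492 -0.246  0.094] tool [-0.001 -0.044 -0.048]
(455, 380) [ 0.507 -0.149  0.105] tool [-0.008  0.053 -0.062]
(330, 400) [ 0.54  -0.203  0.083] tool [-0.01   0.009 -0.011]
```

```bash
python3 - <<'E'
from geo import *
from station import env
s=env.state(); d=load("w6"); A=R.from_quat(s["tcp_rot"]).as_matrix(); c=cloud(d)
for u,v in [(150,255),(152,280),(368,255),(366,280),(140,270),(120,280),(110,300),(380,270)]: print(u,v,(A.T@(c[v,u]-s["tcp_pos"])).round(4))
sc=load("s2"); cs=cloud(sc); T=(cs-s["tcp_pos"])@A
m=(np.abs(T[...,0])<.02)&(np.abs(np.abs(T[...,1])-.045)<.012)&(T[...,2]>-.1)&(T[...,2]<.01)&(cs[...,2]>.03)
for sg in (1,-1):
    k=m&(np.sign(T[...,1])==sg); print(sg,np.sort(T[k][:,2])[-8:])
E
```

```text
150 255 [ 0.012 -0.042 -0.056]
152 280 [ 0.001 -0.043 -0.056]
368 255 [ 0.013  0.044 -0.058]
366 280 [ 0.003  0.043 -0.06 ]
140 270 [ 0.012 -0.042 -0.069]
120 280 [ 0.013 -0.046 -0.077]
110 300 [ 0.011 -0.046 -0.086]
380 270 [ 0.012  0.045 -0.069]
1 [-0.05  -0.05  -0.049 -0.049 -0.048 -0.048 -0.047 -0.047]
-1 [-0.049 -0.049 -0.048 -0.048 -0.048 -0.047 -0.046 -0.046]
```

Both cameras put the open fingertips about 47 mm behind the reported TCP, not 13 mm. I'll back off, partly close the fingers in free air, and measure where the tips really are before gripping.

{"name": "servo_tool", "arguments": {
  "targets": [0,0,-0.004,-0.02,0,0,0,0.7,0,0,-0.015,0,0,0,0.7,0,0,0,0,0,0,0.7,0,0,0,0,0,0,0.7,0,0,0,0,0,0,0.7,0,0,0,0,0,0]
}}

```text
clock: 8.05
tcp_pos: [0.5129, -0.2095, 0.0933]
tcp_rot: [0.1, 0.853, -0.064, 0.508]
wrist_force: [0.5, 0.5, -0.2]
opening: 0.0267
```

```bash
python3 - <<'E'
from geo import *
from station import env
w=grab("wrist","w7"); sc=grab("scene","s3"); crop(sc,160,290,100,220,6,"s3c.png")
s=env.state(); A=R.from_quat(s["tcp_rot"]).as_matrix(); print(s["tcp_pos"],s["opening"],s["joint_pos"],fk(s["joint_pos"],K)[0])
for c in (cloud(w),cloud(sc)):
    T=(c-s["tcp_pos"])@A
    m=(np.abs(T[...,0])<.03)&(np.abs(T[...,1])<.05)&(T[...,2]>-.1)&(T[...,2]<.03)
    for sg in (1,-1):
        k=m&(np.sign(T[...,1])==sg); o=np.argsort(T[k][:,2])[::-40][:12]; print(sg,T[k][o].round(3).tolist())
E
```

```text
[ 0.513 -0.209  0.093] 0.025811840325405438 [-0.594  0.735  2.478  2.801  1.143  1.535] [ 0.513 -0.209  0.093]
1 [[-0.023, 0.003, 0.03], [-0.026, 0.005, 0.028], [-0.03, 0.005, 0.026], [-0.0, 0.009, 0.025], [0.002, 0.004, 0.02], [0.028, 0.008, 0.016], [0.025, 0.007, 0.015], [0.024, 0.0, 0.014], [0.025, 0.01, 0.014], [0.023, 0.005, 0.013], [0.022, 0.007, 0.012], [0.021, 0.003, 0.012]]
-1 [[-0.02, -0.001, 0.03], [-0.019, -0.0, 0.029], [-0.027, -0.002, 0.027], [-0.022, -0.001, 0.026], [-0.0, -0.004, 0.025], [0.002, -0.001, 0.021], [0.029, -0.008, 0.016], [0.028, -0.008, 0.015], [0.027, -0.003, 0.014], [0.027, -0.009, 0.014], [0.021, -0.007, 0.013], [0.022, -0.008, 0.013]]
1 [[0.016, 0.011, 0.03], [0.003, 0.008, 0.016], [-0.011, 0.012, -0.045], [-0.007, 0.021, -0.06], [-0.0, 0.027, -0.076], [-0.011, 0.047, -0.086], [-0.015, 0.022, -0.096]]
-1 [[-0.005, -0.004, 0.028], [-0.015, -0.015, -0.044], [-0.004, -0.014, -0.06], [-0.008, -0.018, -0.077], [0.009, -0.018, -0.088], [-0.017, -0.017, -0.097]]
```

View pics/w7.png

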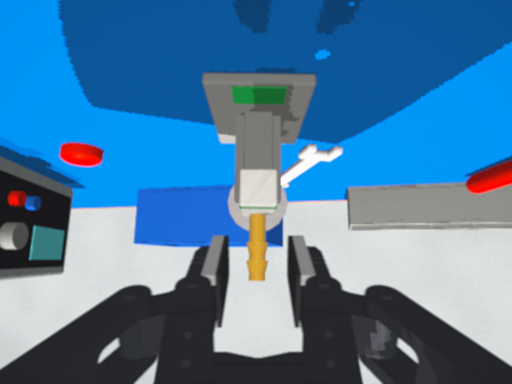

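View pics/s3c.png

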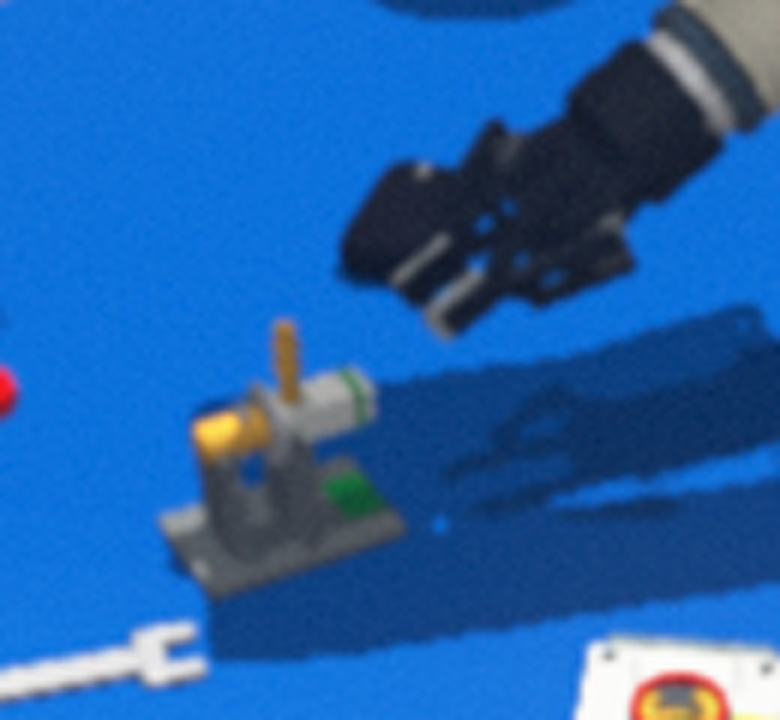

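```bash
python3 - <<'E'
from geo import *
from station import env
s=env.state(); A=R.from_quat(s["tcp_rot"]).as_matrix()
for n,boxes in (("w7",[(190,230,230,330),(285,330,230,330)]),):
    w=load(n); T=(cloud(w)-s["tcp_pos"])@A
    for u0,u1,v0,v1 in boxes:
        t=T[v0:v1,u0:u1].reshape(-1,3); t=t[(t[:,2]<.0)&(np.abs(t[:,0])<.03)&(t[:,2]>-.2)]; o=np.argsort(-t[:,2]); print(len(t),t[o[[0,5,20,60,150,300,600,-1]]].tolist())
sc=load("s3"); T=(cloud(sc)-s["tcp_pos"])@A
v0,v1,u0,u1=130,160,222,245
for v in range(142,158,2): print([ (T[v,u]*1000).round(0).astype(int).tolist() for u in range(226,244,3)])
E
```

```text
3219 [[0.004392153196808848, -0.013161118375473695, -0.034309653281759674], [0.0035755330959338777, -0.013062336465649792, -0.0357579256871652], [-0.003225676495910004, -0.013076965297386459, -0.03750805922329833], [0.012184516933004663, -0.01515787400887208, -0.040252649795331205], [0.01127560002143064, -0.017911971473246604, -0.04346299268667697], [0.00793535898184021, -0.021418346435382082, -0.04727413914005094], [0.01140459534192976, -0.015447371659419073, -0.05401548551982828], [0.018370951200685322, -0.012906711939203792, -0.10860293555374688]]
3456 [[0.004006680097996903, 0.013442105517628195, -0.034484055136574376], [0.004040381816882999, 0.013352850829981135, -0.03558280333604607], [-0.006414203995043633, 0.013411373256070254, -0.03824725805519685], [-0.008878375823273218, 0.013313797001051876, -0.04025991582564204], [-0.0033104919069264194, 0.013349696201662747, -0.04356755135301471], [0.01176784441983753, 0.014324229615381696, -0.04732984305645394], [-0.0028584423676624488, 0.013302498176872568, -0.054009631452388164], [0.01886369960328461, 0.014796592262368043, -0.10915505001419416]]
[[111, -169, -56], [-14, -17, -53], [-9, -14, -60], [-1, -15, -67], [6, -13, -74], [-16, 19, -78]]
[[-9, -25, -42], [-11, -14, -49], [1, -19, -56], [8, -18, -64], [-14, 15, -68], [-14, 24, -74]]
[[-13, -14, -38], [-3, -16, -45], [4, -15, -52], [145, -161, -72], [-10, 18, -64], [-5, 21, -71]]
[[-10, -10, -34], [2, -14, -41], [12, -17, -49], [-15, 21, -53], [-7, 21, -60], [-1, 23, -67]]
[[124, -151, -38], [7, -13, -37], [-11, 15, -43], [-7, 19, -50], [-5, 26, -56], [5, 24, -64]]
[[128, -149, -34], [127, -138, -41], [-6, 16, -39], [-4, 23, -46], [-2, 29, -53], [143, -116, -72]]
[[122, -134, -29], [129, -132, -37], [-1, 18, -35], [2, 23, -42], [142, -117, -60], [144, -110, -68]]
[[115, -118, -24], [125, -120, -32], [128, -114, -40], [132, -108, -47], [135, -103, -55], [139, -97, -63]]
```

Both cameras agree that the real fingertips sit 35 mm behind the reported TCP when nearly closed. So I'll place the grasp point 54 mm behind the reported TCP instead of 19 mm, and re-plan.

```bash
sed -i 's/c-g\*ex+.019\*tz/c-g*ex+.054*tz/' geo.py; python3 - <<'E'
from geo import *
from station import env
for tau in (25,30,35):
  t=np.radians(tau); print("tau",tau)
  P,Rt=tool_from_elbow(EC,elbow_lie(),t,1,g=.037)
  print(P,"cam",P+Rt@[.073,0,-.176],ik(P,Rt,[-.5,.97,2.3,2.8,1.4,1.5]))
  for phi in (45,60,75,90,103,118):
        p,r_=tool_from_elbow(PORT+z*.024,elbow_stand(phi),t,1,.037); q,e=min((ik(p,r_,[.1,.4,1.8,j4,.9,j6]) for j4 in(0,.6,1.2) for j6 in (-.5,0,2)),key=lambda x:x[1]); print("  ",phi,q,round(e,5))
t=np.radians(30);P,Rt=tool_from_elbow(EC,elbow_lie(),t,1,g=.037)
plan(P-.02*Rt[:,2],Rt); plan(P,Rt)
E
```

```text
tau 25
[ 0.57  -0.225  0.048] cam [ 0.386 -0.178  0.056] (array([-0.537,  0.897,  2.346,  2.864,  1.232,  1.54 ]), np.float64(5.773159728050814e-14))
   45 [ 0.154  0.429  2.088 -0.483  0.224  2.268] 0.0
   60 [0.086 0.426 2.095 0.189 0.188 1.309] 0.0
   75 [0.02  0.433 2.081 0.658 0.28  0.555] 0.0
   90 [-0.036  0.45   2.047  0.765  0.418  0.17 ] 0.0
   103 [-0.072  0.47   2.004  0.751  0.545 -0.049] 0.0
   118 [-0.098  0.499  1.944  0.691  0.688 -0.249] 0.0
tau 30
[ 0.568 -0.224  0.043] cam [ 0.385 -0.178  0.068] (array([-0.527,  0.827,  2.339,  2.866,  1.071,  1.563]), np.float64(2.220446049250313e-15))
   45 [ 0.15   0.429  2.121 -0.764  0.144  2.54 ] 0.02709
   60 [0.071 0.427 2.128 0.609 0.11  0.878] 0.02355
   75 [0.    0.437 2.127 1.153 0.231 0.048] 0.0
   90 [-0.068  0.456  2.085  1.066  0.405 -0.148] 0.0
   103 [-0.11   0.48   2.033  0.959  0.551 -0.275] 0.0
   118 [-0.138  0.513  1.961  0.835  0.712 -0.409] 0.0
tau 35
[ 0.566 -0.224  0.04 ] cam [ 0.385 -0.178  0.081] (array([-0.516,  0.761,  2.325,  2.862,  0.907,  1.589]), np.float64(1.9835089890935814e-13))
   45 [ 0.136  0.425  2.127 -0.782  0.11   2.54 ] 0.09531
   60 [ 0.077  0.44   2.191  2.648  0.111 -1.155] 0.0
   75 [-0.021  0.448  2.17   1.721  0.256 -0.534] 0.0
   90 [-0.1    0.469  2.121  1.362  0.431 -0.465] 0.0
   103 [-0.148  0.495  2.06   1.153  0.582 -0.491] 0.0
   118 [-0.177  0.532  1.975  0.965  0.75  -0.556] 0.0
n 2 dist 0.056 ang 1.8
0, 0.008, -0, 0.027, 0.003, 0.014, 0.006,
0, 0.008, -0, 0.027, 0.003, 0.014, 0.006,
n 3 dist 0.075 ang 1.8
0, 0.006, -0, 0.025, 0.002, 0.01, 0.004,
0, 0.005, -0, 0.025, 0.002, 0.01, 0.004,
0, 0.005, -0, 0.025, 0.002, 0.01, 0.004,
```

{"name": "servo_tool", "arguments": {
  "targets": [0.2,0.004,0,0,0.002,0.01,0.004,0.2,0.004,0,0.005,0.002,0.01,0.004,0.2,0.004,0,0.02,0.002,0.005,0.004,0.2,0.004,0,0.02,0,0,0]
}}

```text
clock: 8.48
tcp_pos: [0.5426, -0.2169, 0.0554]
tcp_rot: [0.108, 0.859, -0.062, 0.496]
wrist_force: [-0.4, -0.5, 0.4]
opening: 0.0683
```

```bash
python3 - <<'E'
from geo import *
from station import env
t=np.radians(30);P,Rt=tool_from_elbow(EC,elbow_lie(),t,1,g=.037)
w=grab("wrist","w8"); plan(P,Rt)
E
```

```text
n 1 dist 0.026 ang 0.1
0, -0.003, -0.001, 0.026, -0.002, 0.001, -0.001,
```

View pics/w8.png

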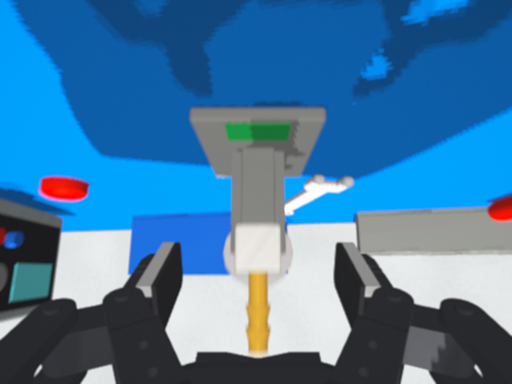

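The bar end is centred at (258,247) between the fingers. I'll go forward and close.

{"name": "servo_tool", "arguments": {
  "targets": [0.2,-0.001,0,0.013,-0.001,0,0,0.2,-0.002,0,0.012,-0.001,0,0,0.2,0,0,0.002,0,0,0,0.2,0,0,0,0,0,0],
  "newtons": 40
}}

```text
clock: 8.87
tcp_pos: [0.5712, -0.2232, 0.0401]
tcp_rot: [0.107, 0.86, -0.061, 0.495]
wrist_force: [-0.0, -0.5, 0.5]
opening: 0.0681
```

```bash
python3 - <<'E'
from geo import *
from station import env
t=np.radians(30);P,Rt=tool_from_elbow(EC,elbow_lie(),t,1,g=.037)
w=grab("wrist","w9"); s=grab("scene","s4"); crop(s,160,290,100,220,6,"s4c.png"); plan(P,Rt)
E
```

```text
n 1 dist 0.004 ang 0.2
0, -0.002, -0.002, -0.003, 0.002, -0.003, -0.001,
```

View pics/w9.png

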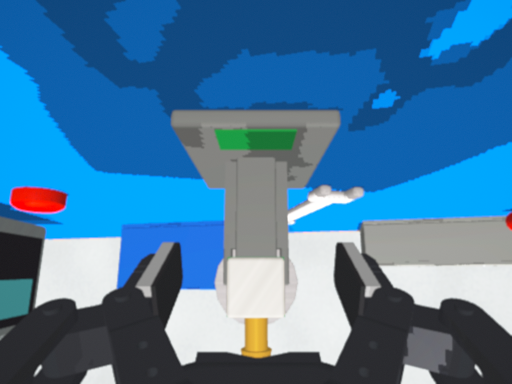

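View pics/s4c.png

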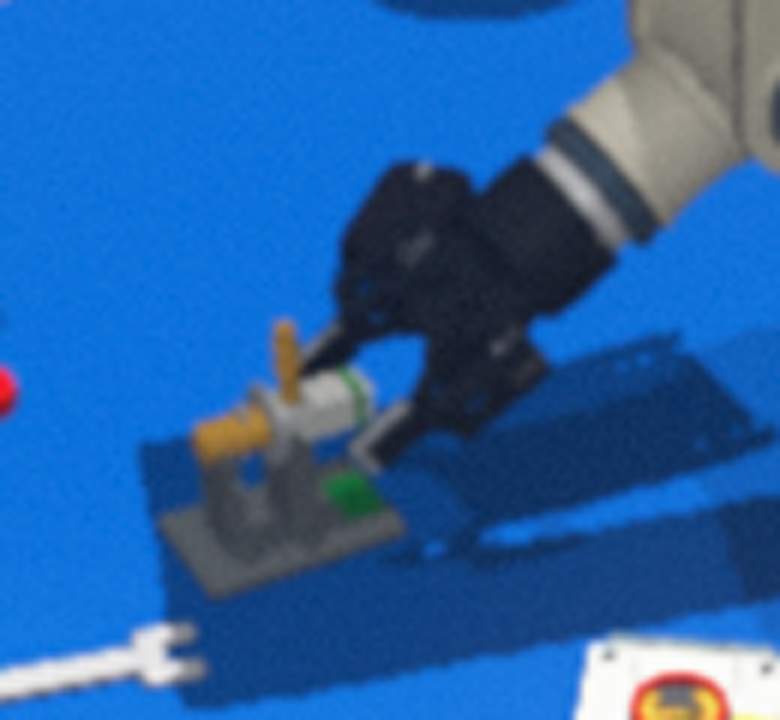

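The fingers straddle the bar end correctly. I'll make a small correction and then close.

{"name": "servo_tool", "arguments": {
  "targets": [0.3,-0.002,-0.001,-0.003,0.001,-0.002,0,0.9,0,0,0,0,0,0,0.9,0,0,0,0,0,0,0.9,0,0,0,0,0,0,0.9,0,0,0,0,0,0,0.9,0,0,0,0,0,0,0.9,0,0,0,0,0,0],
  "newtons": 40
}}

```text
clock: 9.55
tcp_pos: [0.5661, -0.2234, 0.0448]
tcp_rot: [0.108, 0.86, -0.061, 0.495]
wrist_force: [1.0, 0.2, -0.7]
opening: 0.0214
```

```bash
python3 - <<'E'
from geo import *
from station import env
s=env.state(); print(s["clock"],s["opening"],s["wrist_force"],s["tcp_pos"])
w=grab("wrist","w10"); d=grab("scene","s5"); crop(d,160,290,100,220,6,"s5c.png")
E
```

```text
9.55 0.021351002610589007 [ 1.023  0.239 -0.721] [ 0.566 -0.223  0.045]
```

View pics/w10.png

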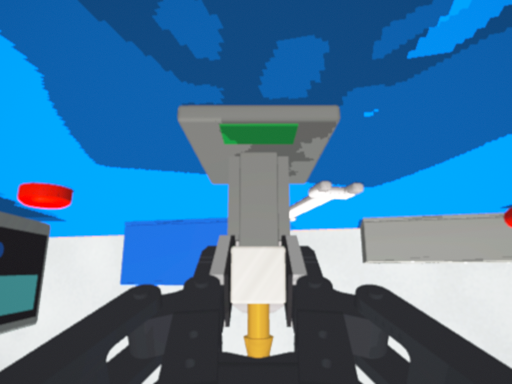

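View pics/s5c.png

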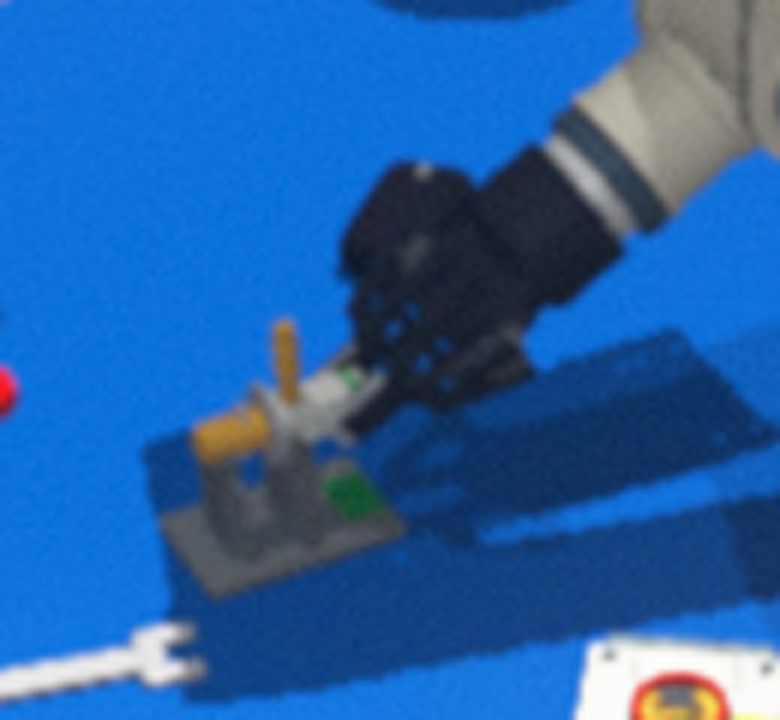

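The elbow is gripped, with an opening of 21.4 mm and the pads on both sides of the bar end. Lifting.

```bash
python3 - <<'E'
from geo import *
from station import env
s=env.state(); A=R.from_quat(s["tcp_rot"]).as_matrix(); p=s["tcp_pos"]
yaw=np.arctan2(A[1,2],A[0,2]); d=np.array([np.cos(yaw),np.sin(yaw),0]); Re=np.stack([d,np.cross(z,d),z],1)
rel=A.T@Re; c=A.T@(EC-p); print("yaw",np.degrees(yaw),"rel",rel,"c",c); c[1]=0 if abs(c[1])<.003 else c[1]
pickle.dump((c,rel),open("rel.pkl","wb"))
E
```

```text
yaw -14.183335861980684 rel [[-0.502  0.002 -0.865]
 [ 0.001  1.     0.002]
 [ 0.865  0.    -0.502]] c [-0.018 -0.    -0.02 ]
```

{"name": "servo_tool", "arguments": {
  "targets": [0.9,-0.004,0,-0.002,0,0,0,0.9,-0.009,0,-0.005,0,0,0,0.9,-0.017,0,-0.01,0,0,0,0.9,-0.02,0,-0.012,0,0,0,0.9,-0.02,0,-0.012,0,0,0],
  "newtons": 60
}}

```text
clock: 10.07
tcp_pos: [0.5635, -0.2226, 0.121]
tcp_rot: [0.109, 0.863, -0.059, 0.489]
wrist_force: [-0.3, -0.6, -1.8]
opening: 0.0211
```

```bash
cat >> geo.py <<'E'
def tool_for(c,Re):
    cr,rel=pickle.load(open("rel.pkl","rb")); A=Re@rel.T; return c-A@cr,A
def elbow_now(s):
    cr,rel=pickle.load(open("rel.pkl","rb")); A=R.from_quat(s["tcp_rot"]).as_matrix(); return s["tcp_pos"]+A@cr,A@rel
E
python3 - <<'E'
from geo import *
from station import env
s=env.state(); print(s["wrist_force"],s["torque"],s["opening"],elbow_now(s)[0])
d=grab("scene","s6"); crop(d,160,290,80,200,6,"s6c.png")
P,A=tool_for(PORT+z*.104,elbow_stand(118))
q1,e=ik(P,A,[-.14,.5,1.96,.83,.71,-.4]); print(s["joint_pos"],q1,e)
T=jpath(s["joint_pos"],q1,.9,wmax=.115)
cr,rel=pickle.load(open("rel.pkl","rb"))
print("elbow c & foot",[ ((t[0]+t[1]@cr).round(2).tolist(),(t[0]+t[1]@(cr+rel[:,0]*.046)).round(2).tolist()) for t in T[::4]])
E
```

```text
[-0.276 -0.558 -1.756] [0.156 0.678 0.019] 0.02112951546355166 [ 0.556 -0.221  0.147]
[-0.528  0.578  2.374  2.819  0.848  1.646] [-0.142  0.373  1.927  0.713  0.839 -0.238] 5.322131624296844e-13
n 37 zmin 0.121
0.9, -0.009, 0.018, 0.004, -0.048, -0.015, -0.098,
0.9, -0.01, 0.017, 0.004, -0.047, -0.017, -0.099,
0.9, -0.011, 0.016, 0.004, -0.046, -0.019, -0.1,
0.9, -0.012, 0.015, 0.004, -0.044, -0.021, -0.1,
0.9, -0.012, 0.014, 0.004, -0.042, -0.023, -0.101,
0.9, -0.013, 0.012, 0.004, -0.041, -0.024, -0.101,
0.9, -0.013, 0.011, 0.004, -0.039, -0.026, -0.102,
0.9, -0.014, 0.01, 0.004, -0.037, -0.027, -0.102,
--
0.9, -0.014, 0.009, 0.004, -0.035, -0.029, -0.103,
0.9, -0.014, 0.008, 0.004, -0.034, -0.03, -0.103,
0.9, -0.014, 0.007, 0.004, -0.032, -0.031, -0.104,
0.9, -0.014, 0.005, 0.004, -0.03, -0.032, -0.104,
0.9, -0.013, 0.004, 0.004, -0.028, -0.032, -0.105,
0.9, -0.013, 0.003, 0.004, -0.027, -0.033, -0.105,
0.9, -0.013, 0.002, 0.004, -0.025, -0.033, -0.106,
0.9, -0.012, 0.002, 0.004, -0.023, -0.034, -0.106,
--
0.9, -0.012, 0.001, 0.004, -0.022, -0.034, -0.106,
0.9, -0.011, 0, 0.003, 
[... 725 characters left out ...]
-0.108,
--
0.9, -0.003, 0, -0.001, -0.004, -0.036, -0.108,
0.9, -0.003, 0.001, -0.001, -0.003, -0.036, -0.108,
0.9, -0.003, 0.001, -0.002, -0.002, -0.036, -0.107,
0.9, -0.003, 0.002, -0.002, -0.001, -0.036, -0.107,
0.9, -0.003, 0.002, -0.002, -0, -0.037, -0.107,
elbow c & foot [([0.56, -0.22, 0.15], [0.6, -0.23, 0.15]), ([0.6, -0.15, 0.17], [0.64, -0.15, 0.17]), ([0.62, -0.09, 0.18], [0.66, -0.06, 0.18]), ([0.63, -0.02, 0.19], [0.66, 0.01, 0.19]), ([0.62, 0.03, 0.2], [0.64, 0.07, 0.18]), ([0.6, 0.07, 0.19], [0.61, 0.11, 0.17]), ([0.59, 0.09, 0.19], [0.59, 0.13, 0.16]), ([0.57, 0.1, 0.18], [0.57, 0.12, 0.14]), ([0.56, 0.09, 0.17], [0.56, 0.11, 0.13]), ([0.56, 0.08, 0.17], [0.56, 0.08, 0.13])]
```

View pics/s6c.png

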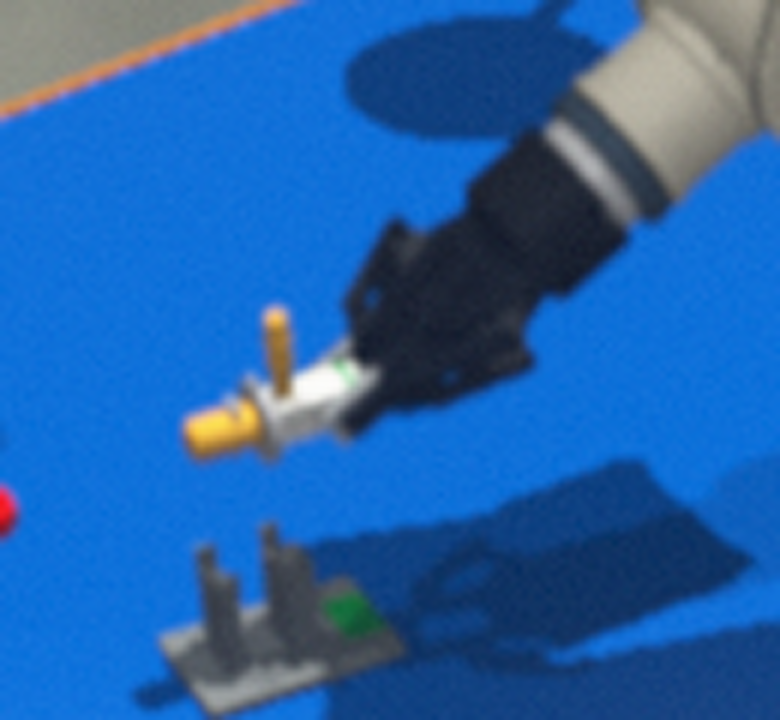

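Lifted clean from the holder. I'll swing across to above the port.

{"name": "servo_tool", "arguments": {
  "targets": [0.9,-0.009,0.018,0.004,-0.048,-0.015,-0.098,0.9,-0.01,0.017,0.004,-0.047,-0.017,-0.099,0.9,-0.011,0.016,0.004,-0.046,-0.019,-0.1,0.9,-0.012,0.015,0.004,-0.044,-0.021,-0.1,0.9,-0.012,0.014,0.004,-0.042,-0.023,-0.101,0.9,-0.013,0.012,0.004,-0.041,-0.024,-0.101,0.9,-0.013,0.011,0.004,-0.039,-0.026,-0.102,0.9,-0.014,0.01,0.004,-0.037,-0.027,-0.102]
}}

```text
clock: 10.78
tcp_pos: [0.6282, -0.0875, 0.1688]
tcp_rot: [-0.34, 0.782, -0.109, 0.511]
wrist_force: [-0.0, -0.3, -2.3]
opening: 0.0215
```

{"name": "servo_tool", "arguments": {
  "targets": [0.9,-0.014,0.009,0.004,-0.035,-0.029,-0.103,0.9,-0.014,0.008,0.004,-0.034,-0.03,-0.103,0.9,-0.014,0.007,0.004,-0.032,-0.031,-0.104,0.9,-0.014,0.005,0.004,-0.03,-0.032,-0.104,0.9,-0.013,0.004,0.004,-0.028,-0.032,-0.105,0.9,-0.013,0.003,0.004,-0.027,-0.033,-0.105,0.9,-0.013,0.002,0.004,-0.025,-0.033,-0.106,0.9,-0.012,0.002,0.004,-0.023,-0.034,-0.106]
}}

```text
clock: 11.45
tcp_pos: [0.6253, 0.0379, 0.1818]
tcp_rot: [0.708, -0.498, 0.17, -0.47]
wrist_force: [0.0, -0.1, -3.0]
opening: 0.0212
```

```bash
python3 - <<'E'
from geo import *
from station import env
s=env.state(); print(s["wrist_force"],s["opening"],elbow_now(s)[0])
P,A=tool_for(PORT+z*.104,elbow_stand(118))
q1,e=ik(P,A,[-.14,.5,1.96,.83,.71,-.4]); print(s["joint_pos"],q1,e)
T=jpath(s["joint_pos"],q1,.9,wmax=.12)
cr,rel=pickle.load(open("rel.pkl","rb"))
print("elbow c & foot & barb",[ ((t[0]+t[1]@cr).round(2).tolist(),(t[0]+t[1]@(cr+rel[:,0]*.046)).round(2).tolist(),(t[0]+t[1]@(cr+rel[:,2]*.055)).round(2).tolist()) for t in T[::4]])
E
```

```text
[ 0.025 -0.092 -2.965] 0.02122952892522235 [0.603 0.044 0.196]
[-0.349  0.467  2.196  1.86   0.834  0.801] [-0.142  0.373  1.927  0.713  0.839 -0.238] 5.322131624296844e-13
n 20 zmin 0.166
0.9, -0.011, -0, 0.004, -0.02, -0.034, -0.109,
0.9, -0.01, -0.001, 0.003, -0.018, -0.034, -0.109,
0.9, -0.009, -0.001, 0.003, -0.017, -0.034, -0.109,
0.9, -0.008, -0.001, 0.003, -0.016, -0.035, -0.109,
0.9, -0.008, -0.002, 0.003, -0.015, -0.035, -0.11,
0.9, -0.007, -0.002, 0.003, -0.013, -0.035, -0.11,
0.9, -0.006, -0.002, 0.002, -0.012, -0.035, -0.11,
0.9, -0.006, -0.002, 0.002, -0.011, -0.035, -0.11,
--
0.9, -0.005, -0.002, 0.002, -0.01, -0.035, -0.11,
0.9, -0.005, -0.002, 0.001, -0.009, -0.035, -0.11,
0.9, -0.004, -0.001, 0.001, -0.008, -0.035, -0.11,
0.9, -0.004, -0.001, 0.001, -0.007, -0.035, -0.11,
0.9, -0.003, -0.001, 0, -0.006, -0.035, -0.11,
0.9, -0.003, -0, -0, -0.006, -0.035, -0.11,
0.9, -0.003, 0, -0, -0.005, -0.035, -0.11,
0.9, -0.003, 0.001, -0.001, -0.004, -0.036, -0.109,
--
0.9, -0.003, 0.001, -0.001, -0.003, -0.036, -0.109,
0.9, -0.003, 0.002, -0.002, -0.002, -0.036, -0.109,
0.9, -0.003, 0.002, -0.002, -0.001, -0.036, -0.109,
0.9, -0.003, 0.003, -0.002, -0, -0.037, -0.108,
elbow c & foot & barb [([0.6, 0.04, 0.2], [0.62, 0.08, 0.18], [0.56, 0.07, 0.22]), ([0.59, 0.08, 0.19], [0.6, 0.12, 0.17], [0.54, 0.09, 0.2]), ([0.57, 0.1, 0.18], [0.57, 0.13, 0.15], [0.52, 0.09, 0.19]), ([0.56, 0.1, 0.18], [0.56, 0.12, 0.14], [0.51, 0.08, 0.17]), ([0.56, 0.09, 0.17], [0.55, 0.1, 0.13], [0.52, 0.05, 0.17]), ([0.57, 0.07, 0.17], [0.57, 0.07, 0.13], [0.54, 0.02, 0.17])]
```

{"name": "servo_tool", "arguments": {
  "targets": [0.9,-0.011,0,0.004,-0.02,-0.034,-0.109,0.9,-0.01,-0.001,0.003,-0.018,-0.034,-0.109,0.9,-0.009,-0.001,0.003,-0.017,-0.034,-0.109,0.9,-0.008,-0.001,0.003,-0.016,-0.035,-0.109,0.9,-0.008,-0.002,0.003,-0.015,-0.035,-0.11,0.9,-0.007,-0.002,0.003,-0.013,-0.035,-0.11,0.9,-0.006,-0.002,0.002,-0.012,-0.035,-0.11,0.9,-0.006,-0.002,0.002,-0.011,-0.035,-0.11]
}}

```text
clock: 12.12
tcp_pos: [0.5915, 0.1076, 0.1727]
tcp_rot: [0.9, -0.071, 0.22, -0.37]
wrist_force: [-0.3, -0.0, -0.9]
opening: 0.0212
```

{"name": "servo_tool", "arguments": {
  "targets": [0.9,-0.005,-0.002,0.002,-0.01,-0.035,-0.11,0.9,-0.005,-0.002,0.001,-0.009,-0.035,-0.11,0.9,-0.004,-0.001,0.001,-0.008,-0.035,-0.11,0.9,-0.004,-0.001,0.001,-0.007,-0.035,-0.11,0.9,-0.003,-0.001,0,-0.006,-0.035,-0.11,0.9,-0.003,0,0,-0.006,-0.035,-0.11,0.9,-0.003,0,0,-0.005,-0.035,-0.11,0.9,-0.003,0.001,-0.001,-0.004,-0.036,-0.109]
}}

```text
clock: 12.78
tcp_pos: [0.5582, 0.1159, 0.1545]
tcp_rot: [0.869, 0.384, 0.221, -0.22]
wrist_force: [0.5, 0.2, -2.1]
opening: 0.0212
```

```bash
cat >> geo.py <<'E'
def status():
    from station import env
    s=env.state(); c,Re=elbow_now(s); a=np.degrees(np.arctan2(Re[1,2],Re[0,2]))
    print("t",round(s["clock"],2),"F",s["wrist_force"].round(1),"M",s["torque"].round(2),"op",round(s["opening"],4)); 
    print("elbow c-port mm",((c-PORT)*1000).round(1),"tilt",np.degrees(np.arccos(-Re[2,0])).round(2),"ax",Re[:,0].round(3),"phi",((a-MARK+180)%360-180).round(1),"q",s["joint_pos"].round(2)); return s
E
python3 - <<'E'
from geo import *
s=status()
P,A=tool_for(PORT+z*.104,elbow_stand(118)); plan(P,A,clo=.9)
E
```

```text
t 12.78 F [ 0.5  0.2 -2.1] M [-0.4   0.07  0.05] op 0.0212
elbow c-port mm [-22.8  24.   90.2] tilt 12.91 ax [-0.118  0.189 -0.975] phi 101.0 q [-0.16  0.4   2.    0.9   0.83 -0.08]
n 4 dist 0.03 ang 21.0
0.9, 0.001, 0.006, -0.004, -0.007, -0.026, -0.087,
0.9, 0.001, 0.006, -0.004, -0.007, -0.026, -0.087,
0.9, -0, 0.006, -0.004, -0.007, -0.026, -0.087,
0.9, -0.001, 0.006, -0.004, -0.007, -0.026, -0.087,
```

{"name": "servo_tool", "arguments": {
  "targets": [0.9,0.001,0.006,-0.004,-0.007,-0.026,-0.087,0.9,0.001,0.006,-0.004,-0.007,-0.026,-0.087,0.9,0,0.006,-0.004,-0.007,-0.026,-0.087,0.9,-0.001,0.006,-0.004,-0.007,-0.026,-0.087,0.9,0,0,0,0,0,0]
}}

```text
clock: 13.2
tcp_pos: [0.5714, 0.0961, 0.1626]
tcp_rot: [0.797, 0.547, 0.211, -0.145]
wrist_force: [0.2, -0.0, -1.4]
opening: 0.021
```

```bash
python3 - <<'E'
from geo import *
s=status()
P,A=tool_for(PORT+z*.09,elbow_stand(118)); plan(P,A,clo=.9)
w=grab("wrist","w11"); d=grab("scene","s7"); crop(d,210,340,130,250,6,"s7c.png"); t=grab("top","t7"); crop(t,160,290,130,230,6,"t7c.png")
E
```

```text
t 13.2 F [ 0.2 -0.  -1.4] M [-0.32  0.1   0.01] op 0.021
elbow c-port mm [ -3.5   1.6 100.6] tilt 0.46 ax [-0.003 -0.008 -1.   ] phi 119.4 q [-0.14  0.38  1.93  0.7   0.84 -0.25]
n 1 dist 0.011 ang 1.4
0.9, -0.005, 0.004, 0.009, -0.012, 0.008, 0.021,
```

View pics/w11.png

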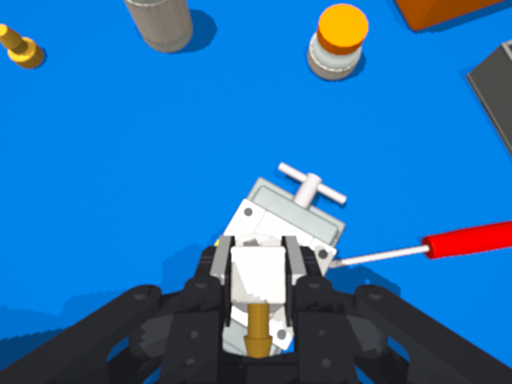

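View pics/s7c.png

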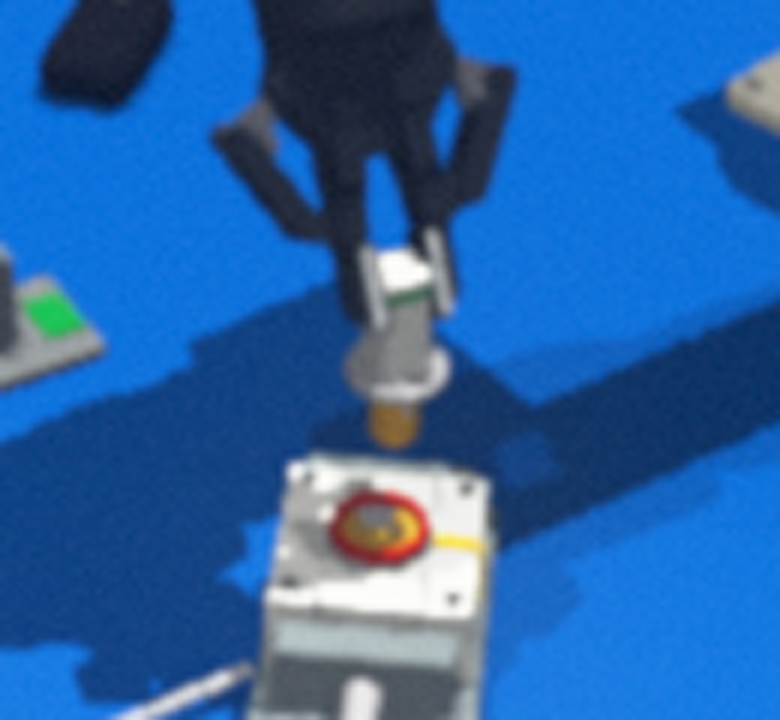

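View pics/t7c.png

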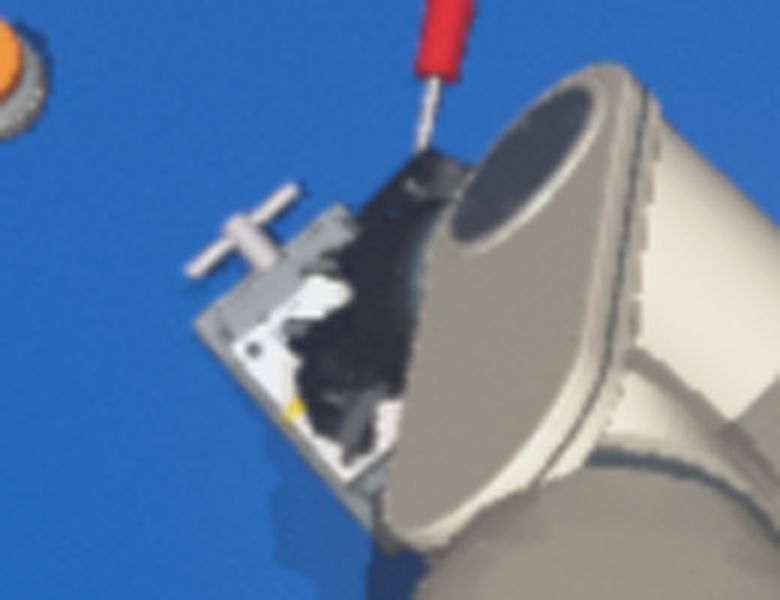

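```bash
python3 - <<'E'
from geo import *
from station import env
s=env.state(); c,Re=elbow_now(s); d=load("s7"); w=load("w11")
f=lambda P:((np.array(proj(d,P))-[210,130])*6).round(0)
print("ring",f(PORT+z*.005),"flange",f(c+Re@[.0085,0,0]),"foot",f(c+Re@[.046,0,0]),"squareend",f(c+Re@[-.046,0,0]),"barbtip",f(c+Re@[-.005,0,.055]))
print("wrist: sq end",proj(w,c+Re@[-.046,0,0]),"barb",proj(w,c+Re@[-.005,0,.055]))
e=[c+Re@[-.046,a*.011,b*.011] for a,b in((1,1),(1,-1),(-1,-1),(-1,1))]
print([np.array(proj(w,x)).round(0).tolist() for x in e],[f(x).tolist() for x in e])
T=(cloud(w)-s["tcp_pos"])@R.from_quat(s["tcp_rot"]).as_matrix()
crop(w,190,330,220,360,5,"w11c.png"); print(dep(w,258,275),c+Re@[-.046,0,0])
E
```

```text
ring [380. 517.] flange [396. 364.] foot [394. 430.] squareend [399. 263.] barbtip [346. 266.]
wrist: sq end (np.float64(256.7697114723212), np.float64(272.69239741790835)) barb (np.float64(255.9155221039034), np.float64(390.919157127727))
[[285.0, 302.0], [284.0, 245.0], [229.0, 244.0], [228.0, 302.0]] [[364.0, 254.0], [385.0, 284.0], [434.0, 271.0], [412.0, 242.0]]
[0.561 0.072 0.216] [0.561 0.073 0.215]
```

View pics/w11c.png

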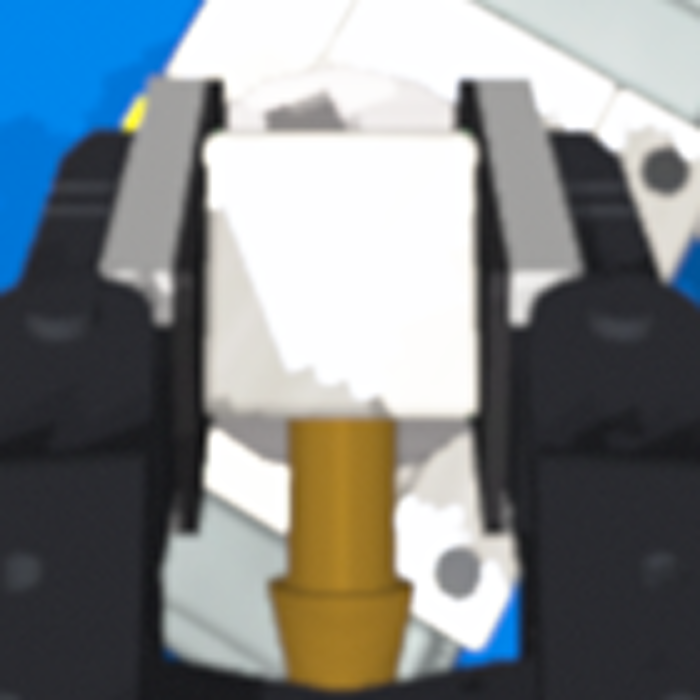

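Predicted and observed end-face corners agree within about 2 px. In the scene view, ring and elbow share the same vertical bias, and the relative offset is only 1–2 mm. I'll descend to just above the ring and compare directly.

```bash
python3 - <<'E'
from geo import *
P,A=tool_for(PORT+z*.060,elbow_stand(118)); plan(P,A,clo=.9,n=4)
E
```

```text
n 4 dist 0.04 ang 1.2
0.9, -0.005, 0.002, 0.009, -0.004, 0.002, 0.003,
0.9, -0.005, 0.002, 0.009, -0.004, 0.002, 0.003,
0.9, -0.005, 0.002, 0.009, -0.004, 0.002, 0.003,
0.9, -0.005, 0.002, 0.009, -0.004, 0.002, 0.003,
```

{"name": "servo_tool", "arguments": {
  "targets": [0.9,-0.005,0.002,0.009,-0.004,0.002,0.003,0.9,-0.005,0.002,0.009,-0.004,0.002,0.003,0.9,-0.005,0.002,0.009,-0.004,0.002,0.003,0.9,-0.005,0.002,0.006,-0.004,0.002,0.003,0.9,0,0,0,0,0,0,0.9,0,0,0,0,0,0]
}}

```text
clock: 13.85
tcp_pos: [0.5734, 0.0927, 0.1151]
tcp_rot: [0.805, 0.533, 0.215, -0.148]
wrist_force: [-0.1, -0.2, -1.7]
opening: 0.0209
```

```bash
python3 - <<'E'
from geo import *
s=status(); c,Re=elbow_now(s)
d=grab("scene","s8"); crop(d,240,310,160,240,9,"s8c.png"); w=grab("wrist","w12"); crop(w,190,330,220,360,5,"w12c.png")
f=lambda P:((np.array(proj(d,P))-[240,160])*9).round(0)
print("ring",f(PORT+z*.005),"flange",f(c+Re@[.0085,0,0]),"foot",f(c+Re@[.046,0,0]))
P,A=tool_for(PORT+z*.060,elbow_stand(118)); plan(P,A,clo=.9)
E
```

```text
t 13.85 F [-0.1 -0.2 -1.7] M [-0.35  0.14  0.01] op 0.0209
elbow c-port mm [-2.3 -1.6 52.9] tilt 0.44 ax [-0.006  0.004 -1.   ] phi 117.6 q [-0.15  0.46  1.95  0.79  0.76 -0.34]
ring [300. 506.] flange [304. 399.] foot [303. 495.]
n 1 dist 0.007 ang 0.6
0.9, 0.005, 0.001, -0.004, -0.002, -0.002, -0.01,
```

View pics/s8c.png

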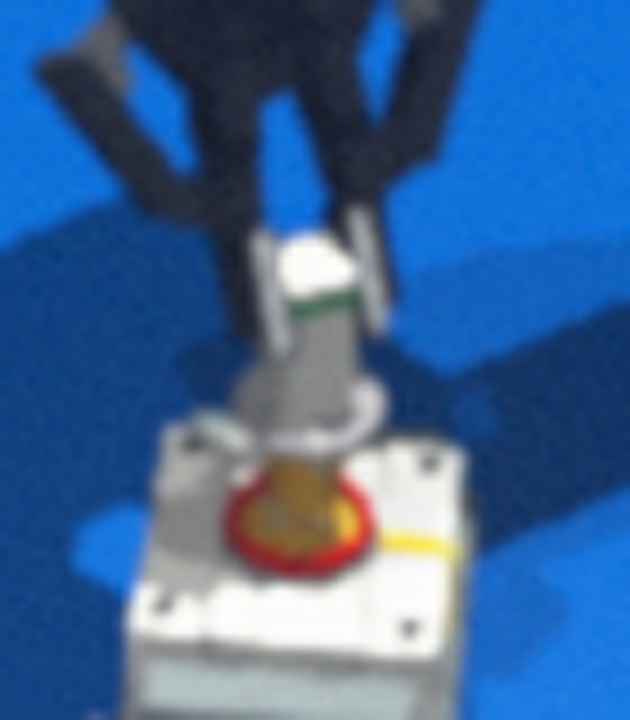

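View pics/w12c.png

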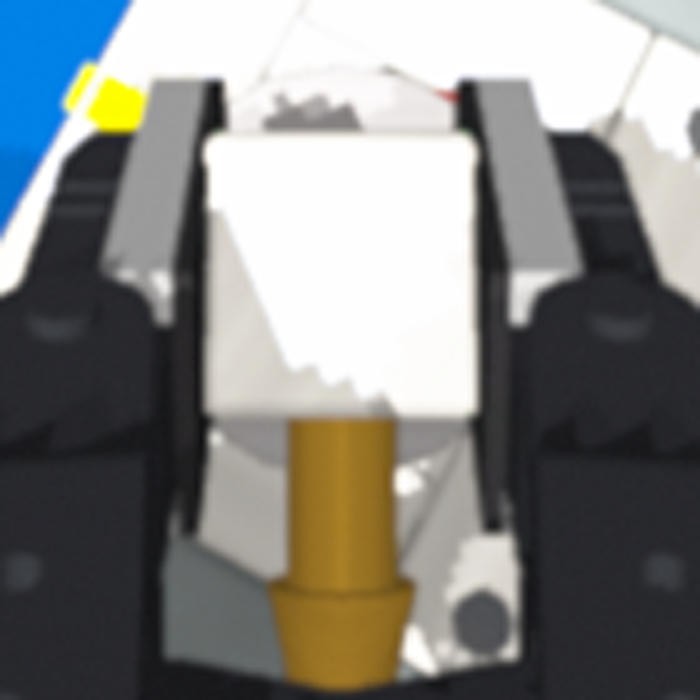

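```bash
cat >> geo.py <<'E'
def tv(v):
    from station import env
    return R.from_quat(env.state()["tcp_rot"]).inv().apply(v)
E
python3 - <<'E'
from geo import *
P,A=tool_for(PORT+z*.054,elbow_stand(118)); plan(P,A,clo=.9)
print("down 5mm",tv([0,0,-.005]),"x",tv([.001,0,0]),"y",tv([0,.001,0]))
E
```

```text
n 1 dist 0.002 ang 0.6
0.9, 0.002, 0.001, 0.001, -0.002, -0.002, -0.01,
down 5mm [-0.003  0.     0.004] x [0.    0.001 0.   ] y [ 0.001 -0.     0.   ]
```

{"name": "servo_tool", "arguments": {
  "targets": [0.9,0.002,0.001,0.001,-0.002,-0.002,-0.01,0.9,0,0,0,0,0,0]
}}

```text
clock: 14.12
tcp_pos: [0.5761, 0.0944, 0.1165]
tcp_rot: [0.802, 0.538, 0.216, -0.144]
wrist_force: [0.1, 0.4, -1.4]
opening: 0.0208
```

```bash
python3 - <<'E'
from geo import *
np.set_printoptions(precision=4,suppress=True)
status(); P,A=tool_for(PORT+z*.050,elbow_stand(118)); plan(P,A,clo=.9); print(tv([0,0,-.005]))
E
```

```text
t 14.12 F [ 0.1  0.4 -1.4] M [-0.36  0.16  0.03] op 0.0208
elbow c-port mm [ 0.6  0.  54.3] tilt 0.1 ax [ 0.001 -0.001 -1.   ] phi 118.0 q [-0.14  0.46  1.95  0.78  0.76 -0.34]
n 1 dist 0.004 ang 0.1
0.9, -0.002, -0.001, 0.004, 0.001, 0, 0.001,
[-0.0025 -0.      0.0043]
```

Aligned to within 0.6 mm and 0.1° tilt. Descending gently.

{"name": "servo_tool", "arguments": {
  "targets": [0.9,-0.0025,0,0.0043,0,0,0,0.9,-0.0025,0,0.0043,0,0,0,0.9,-0.002,0,0.0035,0,0,0]
}}

```text
clock: 14.37
tcp_pos: [0.5777, 0.0946, 0.1037]
tcp_rot: [0.802, 0.538, 0.218, -0.143]
wrist_force: [-0.5, 0.3, -1.4]
opening: 0.0209
```

```bash
python3 - <<'E'
from geo import *
status()
E
```

```text
t 14.37 F [-0.5  0.3 -1.4] M [-0.41  0.31  0.03] op 0.0209
elbow c-port mm [ 2.2  0.2 41.5] tilt 0.36 ax [ 0.006 -0.001 -1.   ] phi 118.1 q [-0.14  0.48  1.96  0.81  0.74 -0.37]
```

```bash
python3 - <<'E'
from geo import *
P,A=tool_for(PORT+np.array([.0007,0,.033]),elbow_stand(118)); plan(P,A,clo=.9,n=2)
E
```

```text
n 2 dist 0.009 ang 0.4
0.9, -0.002, -0.001, 0.003, 0.002, -0, 0.002,
0.9, -0.002, -0.001, 0.003, 0.002, -0, 0.002,
```

{"name": "servo_tool", "arguments": {
  "targets": [0.9,-0.002,-0.0008,0.0034,0.002,0,0.001,0.9,-0.002,-0.0008,0.0034,0.002,0,0.001,0.9,0,0,0,0,0,0]
}}

```text
clock: 14.62
tcp_pos: [0.576, 0.0952, 0.0941]
tcp_rot: [0.802, 0.538, 0.216, -0.145]
wrist_force: [0.2, -0.8, -2.1]
opening: 0.021
```

```bash
python3 - <<'E'
from geo import *
status()
P,A=tool_for(PORT+np.array([.0007,0,.024]),elbow_stand(118)); plan(P,A,clo=.9,n=2)
E
```

```text
t 14.62 F [ 0.2 -0.8 -2.1] M [-0.4   0.09 -0.05] op 0.021
elbow c-port mm [ 0.5  0.8 31.9] tilt 0.07 ax [ 0.001  0.    -1.   ] phi 118.1 q [-0.14  0.5   1.96  0.82  0.73 -0.39]
n 2 dist 0.008 ang 0.1
0.9, -0.002, 0, 0.003, 0, -0, 0.001,
0.9, -0.002, 0, 0.003, 0, -0, 0.001,
```

The foot is 14 mm into the bore without resistance. I'll go down slowly to feel the lugs on the lips.

{"name": "servo_tool", "arguments": {
  "targets": [0.9,-0.0018,0,0.003,0,0,0,0.9,-0.0015,0,0.0026,0,0,0,0.9,-0.001,0,0.0017,0,0,0,0.9,0,0,0,0,0,0]
}}

```text
clock: 14.95
tcp_pos: [0.5767, 0.0953, 0.0858]
tcp_rot: [0.802, 0.537, 0.217, -0.145]
wrist_force: [-1.3, -1.2, 3.0]
opening: 0.0209
```

```bash
python3 - <<'E'
from geo import *
status()
E
```

```text
t 14.95 F [-1.3 -1.2  3. ] M [-0.09  0.17  0.02] op 0.0209
elbow c-port mm [ 1.2  0.9 23.5] tilt 0.17 ax [ 0.002  0.002 -1.   ] phi 118.1 q [-0.14  0.51  1.96  0.84  0.72 -0.41]
```

The lugs rest on the lips at +23.5 mm against the expected 24, with a light 5 N. Now I'll turn clockwise with a light press.

{"name": "servo_tool", "arguments": {
  "targets": [0.9,-0.0004,0.0018,0.0007,-0.035,0,0.0605,0.9,-0.0004,0.0018,0.0007,-0.035,0,0.0605,0.9,-0.0004,0,0.0007,0,0,0]
}}

```text
clock: 15.2
tcp_pos: [0.5803, 0.0936, 0.0836]
tcp_rot: [0.839, 0.478, 0.227, -0.13]
wrist_force: [0.4, -0.4, -1.2]
opening: 0.0207
```

```bash
python3 - <<'E'
from geo import *
status()
E
```

```text
t 15.2 F [ 0.4 -0.4 -1.2] M [-0.43  0.2  -0.06] op 0.0207
elbow c-port mm [ 1.5  0.9 21.3] tilt 0.2 ax [ 0.002  0.003 -1.   ] phi 109.7 q [-0.13  0.5   2.    0.91  0.63 -0.35]
```

It's dropping at phi ≈ 110° with no load, so this looks like the edge of the entry. Following it down.

{"name": "servo_tool", "arguments": {
  "targets": [0.9,-0.001,0.0004,0.0017,-0.008,0,0.013,0.9,-0.001,0.0004,0.0017,-0.008,0,0.013,0.9,0,0,0,0,0,0]
}}

```text
clock: 15.45
tcp_pos: [0.581, 0.0932, 0.0792]
tcp_rot: [0.845, 0.466, 0.229, -0.126]
wrist_force: [0.7, 0.2, -1.8]
opening: 0.0212
```

```bash
python3 - <<'E'
from geo import *
status()
E
```

```text
t 15.45 F [ 0.7  0.2 -1.8] M [-0.36  0.22  0.  ] op 0.0212
elbow c-port mm [ 1.6  0.9 16.9] tilt 0.22 ax [ 0.003  0.002 -1.   ] phi 108.1 q [-0.12  0.5   2.01  0.94  0.6  -0.35]
```

Through the entry: it dropped 7 mm with no force. I'll press lightly onto the seal and keep turning clockwise.

{"name": "servo_tool", "arguments": {
  "targets": [0.9,-0.0005,0,0.0009,0,0,0,0.9,-0.0004,0.0018,0.0007,-0.035,0,0.0605,0.9,-0.0003,0.0018,0.0005,-0.035,0,0.0605,0.9,-0.0003,0.0018,0.0005,-0.035,0,0.0605]
}}

```text
clock: 15.78
tcp_pos: [0.5864, 0.0896, 0.0766]
tcp_rot: [0.89, 0.373, 0.242, -0.102]
wrist_force: [-5.3, -2.1, 9.2]
opening: 0.0211
```

```bash
python3 - <<'E'
from geo import *
status()
E
```

```text
t 15.78 F [-5.3 -2.1  9.2] M [0.08 0.58 0.29] op 0.0211
elbow c-port mm [ 2.6  0.6 14.3] tilt 0.31 ax [ 0.003  0.004 -1.   ] phi 95.9 q [-0.09  0.48  2.06  1.07  0.47 -0.26]
```

```bash
python3 - <<'E'
from geo import *
np.set_printoptions(precision=4,suppress=True)
print(tv([-.001,0,0]),tv([0,.001,0]),tv([0,0,.001]))
E
```

```text
[-0.0006 -0.0007 -0.0004] [ 0.0006 -0.0007  0.0004] [ 0.0005 -0.     -0.0009]
```

{"name": "servo_tool", "arguments": {
  "targets": [0.9,-0.0005,0.001,-0.0008,-0.035,0,0.0605,0.9,0,0.0016,0,-0.035,0,0.0605,0.9,0,0.0016,0,-0.035,0,0.0605]
}}

```text
clock: 16.03
tcp_pos: [0.5899, 0.0851, 0.0782]
tcp_rot: [0.925, 0.273, 0.252, -0.076]
wrist_force: [-0.8, -1.4, 0.0]
opening: 0.0214
```

```bash
python3 - <<'E'
from geo import *
np.set_printoptions(precision=4,suppress=True)
status();print(tv([-.001,0,0]),tv([0,.001,0]),tv([0,0,.001]))
E
```

```text
t 16.03 F [-0.8 -1.4  0. ] M [-0.38  0.6   0.02] op 0.0214
elbow c-port mm [ 2.6  0.4 15.8] tilt 0.42 ax [ 0.005  0.005 -1.   ] phi 83.4 q [-0.04  0.46  2.11  1.19  0.33 -0.15]
[-0.0007 -0.0005 -0.0004] [ 0.0005 -0.0008  0.0003] [ 0.0005 -0.     -0.0009]
```

{"name": "servo_tool", "arguments": {
  "targets": [0.9,-0.0003,-0.0005,-0.0013,0,0,0,0.9,0.0005,0,-0.0009,0,0,0]
}}

```text
clock: 16.2
tcp_pos: [0.5883, 0.0852, 0.0792]
tcp_rot: [0.925, 0.274, 0.252, -0.075]
wrist_force: [7.6, -0.2, -20.4]
opening: 0.0209
```

```bash
python3 - <<'E'
from geo import *
np.set_printoptions(precision=4,suppress=True)
status();
E
```

```text
t 16.2 F [  7.6  -0.2 -20.4] M [-0.87  0.09 -0.19] op 0.0209
elbow c-port mm [ 1.   0.6 16.8] tilt 0.3 ax [ 0.004  0.003 -1.   ] phi 83.4 q [-0.04  0.46  2.11  1.18  0.32 -0.14]
```

Engaged: a 1 mm pull is held with 20 N, so the lugs are under the thread. I'll unload, release, and regrasp with a vertical tool that has room to turn to the mark.

{"name": "servo_tool", "arguments": {
  "targets": [0.9,-0.0005,0,0.0009,0,0,0,0.9,0,0,0,0,0,0,0.3,0,0,0,0,0,0,0.2,0,0,0,0,0,0,0.2,0,0,0,0,0,0,0.2,0,0,0,0,0,0]
}}

```text
clock: 16.7
tcp_pos: [0.59, 0.0854, 0.0789]
tcp_rot: [0.924, 0.278, 0.252, -0.076]
wrist_force: [-0.5, 0.1, 0.0]
opening: 0.0678
```

```bash
python3 - <<'E'
from geo import *
s=status(); w=grab("wrist","w13")
A=R.from_quat(s["tcp_rot"]).as_matrix(); P=s["tcp_pos"]-.08*A[:,2]; plan(P,A,clo=.2)
EL=PORT+np.array([.001,.0005,.016])
for g in (.030,.034): 
    P2,A2=tool_from_elbow(EL,elbow_stand(83),0,-1,g); print(P2,A2.tolist())
q1,e=ik(P2+z*.06,A2,[.1,.4,1.8,0,.9,-2]); q0,e0=ik(P,A,s["joint_pos"]); print(q0,e0,q1,e); T=jpath(q0,q1,.2,wmax=.118)
print([(t[0]).round(2).tolist() for t in T[::4]])
E
```

```text
t 16.7 F [-0.5  0.1  0. ] M [-0.1   0.21  0.03] op 0.0678
elbow c-port mm [ 2.8  0.6 16.5] tilt 0.43 ax [ 0.006  0.004 -1.   ] phi 83.9 q [-0.05  0.46  2.11  1.19  0.33 -0.16]
n 3 dist 0.08 ang 0.0
0.2, -0, -0, -0.027, 0, -0, 0,
0.2, -0, -0, -0.027, 0, -0, 0,
0.2, -0, -0, -0.027, 0, -0, 0,
[0.567 0.071 0.062] [[-0.8415107819453063, -0.5402403204776549, 0.0], [-0.5402403204776549, 0.8415107819453063, 0.0], [-0.0, -0.0, -1.0]]
[0.567 0.071 0.066] [[-0.8415107819453063, -0.5402403204776549, 0.0], [-0.5402403204776549, 0.8415107819453063, 0.0], [-0.0, -0.0, -1.0]]
[-0.104  0.282  2.146  0.881  0.433  0.122] 1.1102230246251565e-15 [ 0.104  0.438  1.802  0.     0.902 -2.038] 2.0295199784658173e-15
n 28 zmin 0.124
0.2, 0.002, -0.004, 0.002, 0.015, -0.01, -0.114,
0.2, 0.002, -0.003, 0.002, 0.016, -0.009, -0.114,
0.2, 0.003, -0.003, 0.002, 0.016, -0.008, -0.114,
0.2, 0.002, -0.002, 0.002, 0.017, -0.008, -0.114,
0.2, 0.002, -0.002, 0.002, 0.017, -0.007, -0.113,
0.2, 0.002, -0.002, 0.002, 0.018, -0.006, -0.113,
0.2, 0.002, -0.001, 0.002, 0.018, -0.006, -0.113,
0.2, 0.002, -0.001, 0.002, 0.019, 
[... 425 characters left out ...]
.004, -0.11,
0.2, -0.001, -0.001, 0.001, 0.022, 0.005, -0.109,
0.2, -0.001, -0.001, 0.001, 0.022, 0.006, -0.109,
0.2, -0.001, -0.002, 0, 0.022, 0.008, -0.108,
0.2, -0.001, -0.002, 0, 0.022, 0.009, -0.108,
0.2, -0.001, -0.002, 0, 0.021, 0.011, -0.108,
0.2, -0.001, -0.003, -0, 0.021, 0.012, -0.107,
0.2, -0.001, -0.003, -0, 0.021, 0.013, -0.107,
--
0.2, -0.001, -0.003, -0, 0.02, 0.015, -0.106,
0.2, -0.001, -0.004, -0.001, 0.02, 0.016, -0.105,
0.2, -0.001, -0.004, -0.001, 0.019, 0.018, -0.105,
0.2, -0, -0.004, -0.001, 0.018, 0.019, -0.104,
[[0.56, 0.06, 0.15], [0.56, 0.08, 0.14], [0.56, 0.09, 0.14], [0.56, 0.1, 0.13], [0.56, 0.1, 0.13], [0.56, 0.09, 0.13], [0.56, 0.08, 0.12], [0.57, 0.07, 0.13]]
```

View pics/w13.png

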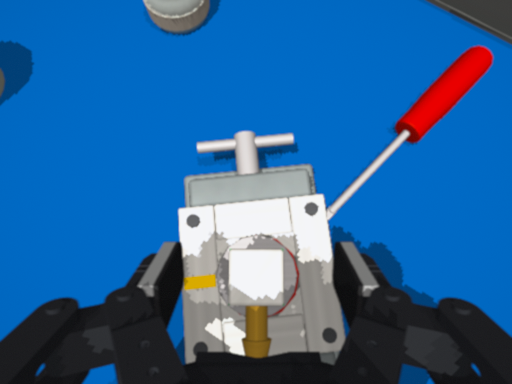

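The elbow stands in the port with its flange over the ring (262,278), the barb toward image bottom, and the mark at (200,282), roughly 85° apart as computed. I'll retreat and swing to vertical.

{"name": "servo_tool", "arguments": {
  "targets": [0.2,0,0,-0.027,0,0,0,0.2,0,0,-0.027,0,0,0,0.2,0,0,-0.027,0,0,0,0.2,0.002,-0.004,0.002,0.015,-0.01,-0.114,0.2,0.002,-0.003,0.002,0.016,-0.009,-0.114,0.2,0.003,-0.003,0.002,0.016,-0.008,-0.114,0.2,0.002,-0.002,0.002,0.017,-0.008,-0.114,0.2,0.002,-0.002,0.002,0.017,-0.007,-0.113]
}}

```text
clock: 17.42
tcp_pos: [0.5535, 0.0814, 0.1473]
tcp_rot: [0.805, 0.546, 0.231, -0.033]
wrist_force: [0.4, -0.9, -0.6]
opening: 0.0687
```

{"name": "servo_tool", "arguments": {
  "targets": [0.2,0.002,-0.002,0.002,0.018,-0.006,-0.113,0.2,0.002,-0.001,0.002,0.018,-0.006,-0.113,0.2,0.002,-0.001,0.002,0.019,-0.005,-0.113,0.2,0.002,-0.001,0.002,0.019,-0.004,-0.112,0.2,0.001,-0.001,0.002,0.019,-0.003,-0.112,0.2,0.001,-0.001,0.002,0.02,-0.002,-0.112,0.2,0.001,0,0.001,0.02,-0.002,-0.111,0.2,0,0,0.001,0.021,-0.001,-0.111]
}}

```text
clock: 18.08
tcp_pos: [0.5503, 0.0973, 0.1368]
tcp_rot: [0.467, 0.869, 0.163, 0.02]
wrist_force: [-0.3, 0.3, -0.1]
opening: 0.0684
```

{"name": "servo_tool", "arguments": {
  "targets": [0.2,0,0,0.001,0.021,0.001,-0.111,0.2,0,-0.001,0.001,0.021,0.002,-0.11,0.2,0,-0.001,0.001,0.021,0.003,-0.11,0.2,-0.001,-0.001,0.001,0.022,0.004,-0.11,0.2,-0.001,-0.001,0.001,0.022,0.005,-0.109,0.2,-0.001,-0.001,0.001,0.022,0.006,-0.109,0.2,-0.001,-0.002,0,0.022,0.008,-0.108,0.2,-0.001,-0.002,0,0.022,0.009,-0.108]
}}

```text
clock: 18.75
tcp_pos: [0.5513, 0.0884, 0.1292]
tcp_rot: [0.03, 0.997, 0.067, 0.031]
wrist_force: [-0.0, 0.1, 0.1]
opening: 0.0685
```

```bash
python3 - <<'E'
from geo import *
s=status()
EL=PORT+np.array([.001,.0005,.016]); P2,A2=tool_from_elbow(EL,elbow_stand(83),0,-1,.032); print(P2)
w=grab("wrist","w14"); plan(P2+z*.05,A2,clo=.2)
E
```

```text
t 18.75 F [-0.   0.1  0.1] M [-0.07  0.05 -0.02] op 0.0685
elbow c-port mm [ 2.6 14.1 79.7] tilt 34.25 ax [ 0.557  0.082 -0.827] phi -137.9 q [ 0.06  0.39  1.89  0.18  0.8  -1.57]
[0.567 0.071 0.064]
n 6 dist 0.028 ang 36.7
0.2, -0.002, -0.003, 0.002, 0.019, 0.016, -0.104,
0.2, -0.002, -0.003, 0.002, 0.019, 0.016, -0.104,
0.2, -0.002, -0.003, 0.002, 0.019, 0.016, -0.104,
0.2, -0.002, -0.004, 0.002, 0.019, 0.016, -0.104,
0.2, -0.001, -0.004, 0.002, 0.019, 0.016, -0.104,
0.2, -0.001, -0.004, 0.003, 0.019, 0.016, -0.104,
```

View pics/w14.png

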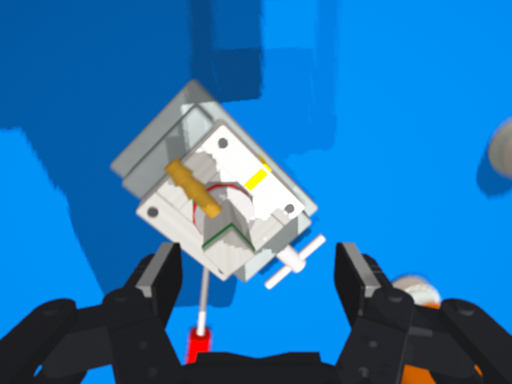

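```bash
python3 - <<'E'
from geo import *
w=load("w14"); b=onz(w,172,168,.091); v=b-PORT; print(b,np.linalg.norm(v[:2]),"phi",(np.degrees(np.arctan2(v[1],v[0]))-MARK)%360)
print("end face c", onz(w,228,258,.132)-PORT)
y=onz(w,257,178,.066)-PORT; print("mark",np.linalg.norm(y[:2]),np.degrees(np.arctan2(y[1],y[0])))
E
```

```text
[0.523 0.041 0.091] 0.051729237674347 phi 84.98705304662673
end face c [ 0.001 -0.     0.062]
mark 0.03453443241170109 130.0918483519205
```

{"name": "servo_tool", "arguments": {
  "targets": [0.2,-0.002,-0.003,0.002,0.019,0.016,-0.104,0.2,-0.002,-0.003,0.002,0.019,0.016,-0.104,0.2,-0.002,-0.003,0.002,0.019,0.016,-0.104,0.2,-0.002,-0.004,0.002,0.019,0.016,-0.104,0.2,-0.001,-0.004,0.002,0.019,0.016,-0.104,0.2,-0.001,-0.004,0.003,0.019,0.016,-0.104,0.2,0,0,0,0,0,0]
}}

```text
clock: 19.38
tcp_pos: [0.5666, 0.0707, 0.1152]
tcp_rot: [-0.288, 0.958, -0.003, -0.0]
wrist_force: [-0.3, 0.2, -0.4]
opening: 0.0682
```

```bash
python3 - <<'E'
from geo import *
s=status()
EL=PORT+np.array([.001,.0005,.016]); P2,A2=tool_from_elbow(EL,elbow_stand(83),0,-1,.032); print(P2)
w=grab("wrist","w15"); plan(P2+z*.05,A2,clo=.2); plan(P2,A2,clo=.2,n=5)
E
```

```text
t 19.38 F [-0.3  0.2 -0.4] M [-0.01 -0.03  0.02] op 0.0682
elbow c-port mm [16.2 10.3 64.8] tilt 30.03 ax [ 0.419  0.274 -0.866] phi -95.9 q [ 0.11  0.45  1.81 -0.01  0.88 -2.05]
[0.567 0.071 0.064]
n 1 dist 0.001 ang 0.6
0.2, -0, 0, 0.001, -0.004, -0.001, 0.009,
n 5 dist 0.051 ang 0.6
0.2, -0, 0, 0.01, -0.001, -0, 0.002,
0.2, -0, 0, 0.01, -0.001, -0, 0.002,
0.2, -0, 0, 0.01, -0.001, -0, 0.002,
0.2, -0, 0, 0.01, -0.001, -0, 0.002,
0.2, -0, 0, 0.01, -0.001, -0, 0.002,
```

View pics/w15.png

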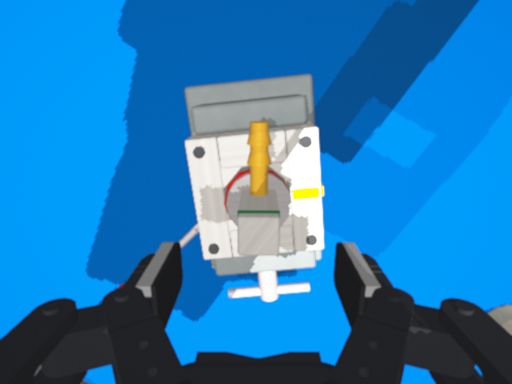

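The bar end is at (258,235), the barb is straight up in the image at (259,150), and the view is symmetric between the fingers. The measured barb angle is 85° from the mark. Descending to grip.

{"name": "servo_tool", "arguments": {
  "targets": [0.2,0,0,0.01,-0.001,0,0.002,0.2,0,0,0.01,-0.001,0,0.002,0.2,0,0,0.01,-0.001,0,0.002,0.2,0,0,0.01,-0.001,0,0.002,0.2,0,0,0.008,0,0,0,0.2,0,0,0,0,0,0]
}}

```text
clock: 19.93
tcp_pos: [0.5645, 0.0705, 0.0622]
tcp_rot: [-0.274, 0.962, 0.002, -0.001]
wrist_force: [-0.9, 0.5, -0.3]
opening: 0.0684
```

```bash
python3 - <<'E'
from geo import *
s=status()
EL=PORT+np.array([.001,.0005,.016]); P2,A2=tool_from_elbow(EL,elbow_stand(84),0,-1,.032); 
plan(P2,A2,clo=.2); print(R.from_quat(s["tcp_rot"]).as_matrix(), s["tcp_pos"],P2)
E
```

```text
t 19.93 F [-0.9  0.5 -0.3] M [-0.01 -0.02 -0.05] op 0.0684
elbow c-port mm [14.4  9.6 11.8] tilt 30.11 ax [ 0.424  0.268 -0.865] phi -97.9 q [ 0.1   0.53  1.84  0.    0.78 -2.03]
n 1 dist 0.003 ang 1.9
0.2, -0.002, -0.001, -0.002, 0.004, -0, -0.033,
[[-0.85  -0.527 -0.002]
 [-0.527  0.85   0.003]
 [ 0.     0.004 -1.   ]] [0.565 0.071 0.062] [0.567 0.071 0.064]
```

{"name": "servo_tool", "arguments": {
  "targets": [0.2,-0.002,-0.001,-0.002,0.004,0,-0.035,0.95,0,0,0,0,0,0,0.95,0,0,0,0,0,0,0.95,0,0,0,0,0,0,0.95,0,0,0,0,0,0,0.95,0,0,0,0,0,0,0.95,0,0,0,0,0,0],
  "newtons": 60
}}

```text
clock: 20.52
tcp_pos: [0.5655, 0.0703, 0.0623]
tcp_rot: [-0.289, 0.957, 0.0, -0.002]
wrist_force: [0.1, 0.8, -2.2]
opening: 0.0214
```

```bash
cat >> geo.py <<'E'
def stat2():
    from station import env
    s=env.state(); A=R.from_quat(s["tcp_rot"]).as_matrix(); ey=-A[:,1]; ex=A[:,2]; b=np.cross(ex,ey); a=np.degrees(np.arctan2(b[1],b[0]))
    print("t",round(s["clock"],2),"F",s["wrist_force"].round(1),"M",s["torque"].round(2),"op",round(s["opening"],4),"tcp-port mm",((s["tcp_pos"]-PORT)*1000).round(1),"tilt",np.degrees(np.arccos(-A[2,2])).round(2),"phi",((a-MARK+180)%360-180).round(1),"j6",s["joint_pos"][5].round(2)); return s
E
python3 - <<'E'
from geo import *
s=stat2()
E
```

```text
t 20.52 F [ 0.1  0.8 -2.2] M [-0.06 -0.01  0.01] op 0.0214 tcp-port mm [-0.2 -0.3 -7.7] tilt 0.18 phi 83.9 j6 -2.05
```

{"name": "servo_tool", "arguments": {
  "targets": [0.95,0,0,0.0002,0,0,0.1,0.95,0,0,0.0002,0,0,0.1,0.95,0,0,0.0002,0,0,0.1,0.95,0,0,0.0002,0,0,0.1]
}}

```text
clock: 20.85
tcp_pos: [0.5651, 0.0696, 0.0618]
tcp_rot: [-0.086, 0.996, -0.001, -0.002]
wrist_force: [-0.8, 0.1, -0.5]
opening: 0.021
```

```bash
python3 - <<'E'
from geo import *
s=stat2()
E
```

```text
t 20.85 F [-0.8  0.1 -0.5] M [-0.03  0.1   0.09] op 0.021 tcp-port mm [-0.6 -1.  -8.2] tilt 0.21 phi 60.2 j6 -1.64
```

{"name": "servo_tool", "arguments": {
  "targets": [0.95,0,0,0.0002,0,0,0.1,0.95,0,0,0.0002,0,0,0.1,0.95,0,0,0.0002,0,0,0.1,0.95,0,0,0.0002,0,0,0.1]
}}

```text
clock: 21.18
tcp_pos: [0.5646, 0.0698, 0.0611]
tcp_rot: [0.124, 0.992, -0.001, -0.002]
wrist_force: [-0.3, 0.7, -1.3]
opening: 0.0216
```

```bash
python3 - <<'E'
from geo import *
s=stat2()
E
```

```text
t 21.18 F [-0.3  0.7 -1.3] M [ 0.25 -0.11  0.12] op 0.0216 tcp-port mm [-1.1 -0.8 -8.9] tilt 0.22 phi 36.1 j6 -1.22
```

The torque is climbing (0.09 → 0.12 N·m) and it is drawing down. Continuing to near the mark.

{"name": "servo_tool", "arguments": {
  "targets": [0.95,0,0,0.0002,0,0,0.1,0.95,0,0,0.0002,0,0,0.1,0.95,0,0,0.0002,0,0,0.1,0.95,0,0,0.0002,0,0,0.06]
}}

```text
clock: 21.52
tcp_pos: [0.565, 0.0706, 0.0605]
tcp_rot: [0.309, 0.951, -0.0, -0.001]
wrist_force: [0.9, 0.7, -1.2]
opening: 0.0212
```

```bash
python3 - <<'E'
from geo import *
s=stat2(); w=grab("wrist","w16")
E
```

```text
t 21.52 F [ 0.9  0.7 -1.2] M [ 0.29 -0.09  0.25] op 0.0212 tcp-port mm [-0.7  0.  -9.5] tilt 0.13 phi 14.3 j6 -0.84
```

View pics/w16.png

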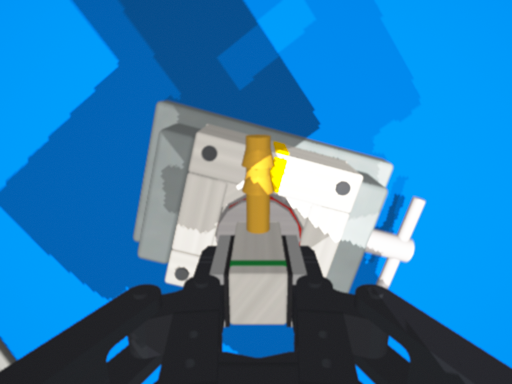

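The barb at (258,180) is still about 14° short of the mark at (282,160), and the torque is 0.25 N·m, so the stiffness is as described. Last few degrees.

{"name": "servo_tool", "arguments": {
  "targets": [0.95,0,0,0.0002,0,0,0.09,0.95,0,0,0.0002,0,0,0.08,0.95,0,0,0.0001,0,0,0.05,0.95,0,0,0,0,0,0]
}}

```text
clock: 21.9
tcp_pos: [0.5651, 0.0711, 0.0601]
tcp_rot: [0.414, 0.91, -0.0, -0.001]
wrist_force: [-0.8, -1.5, -1.6]
opening: 0.0215
```

```bash
python3 - <<'E'
from geo import *
s=stat2(); w=grab("wrist","w17")
E
```

```text
t 21.9 F [-0.8 -1.5 -1.6] M [-0.06 -0.1  -0.09] op 0.0215 tcp-port mm [-0.6  0.5 -9.9] tilt 0.09 phi 1.3 j6 -0.61
```

View pics/w17.png

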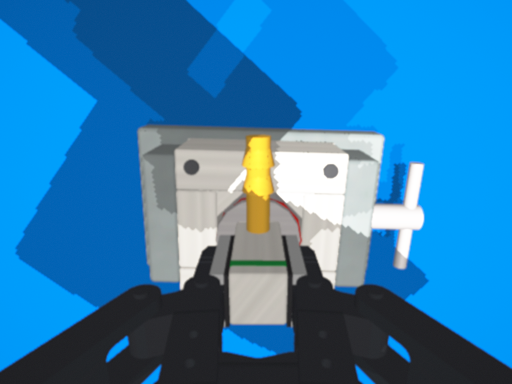

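The barb now covers the mark, with its end line parallel to the block edges. I'll release and retreat straight up.

{"name": "servo_tool", "arguments": {
  "targets": [0.2,0,0,0,0,0,0,0.2,0,0,0,0,0,0,0.2,0,0,0,0,0,0,0.2,0,0,-0.015,0,0,0,0.2,0,0,-0.03,0,0,0,0.2,0,0,-0.03,0,0,0,0.2,0,0,-0.03,0,0,0,0.2,0,0,0,0,0,0]
}}

```text
clock: 22.62
tcp_pos: [0.5637, 0.0708, 0.1675]
tcp_rot: [0.409, 0.913, -0.001, -0.003]
wrist_force: [1.9, 0.7, 0.8]
opening: 0.0684
```

```bash
python3 - <<'E'
from geo import *
s=stat2(); w=grab("wrist","w18"); d=grab("scene","s9"); crop(d,210,340,150,260,6,"s9c.png")
E
```

```text
t 22.62 F [1.9 0.7 0.8] M [ 0.01 -0.05  0.04] op 0.0684 tcp-port mm [-2.   0.2 97.5] tilt 0.41 phi 2.1 j6 -0.63
```

View pics/w18.png

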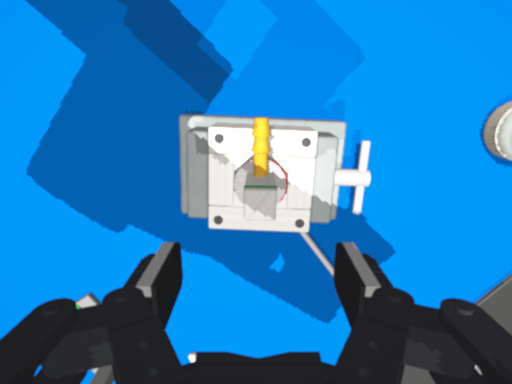

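View pics/s9c.png

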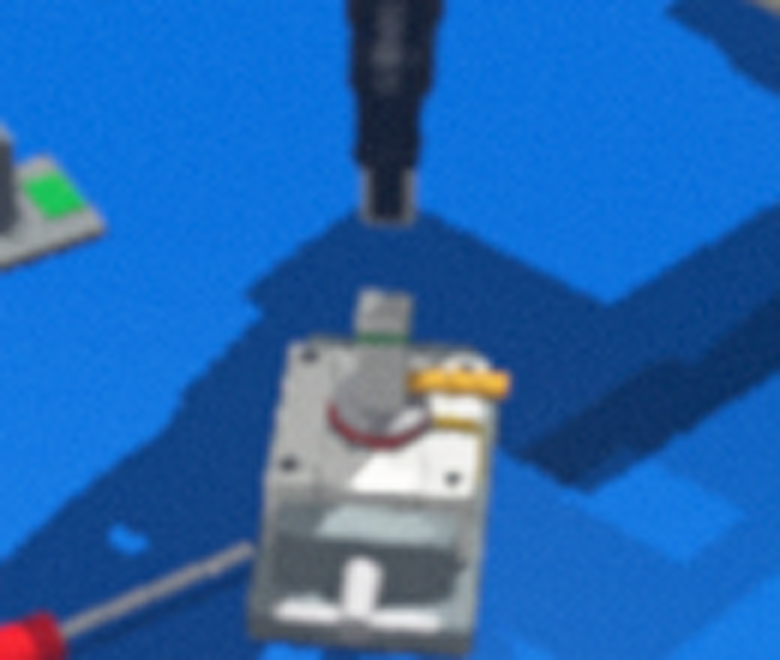

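```bash
python3 - <<'E'
from geo import *
w=load("w18"); c=cloud(w)
print("top z",np.median(c[195:212,252:270,2]),"block z",np.median(c[212:216,225:235,2]),np.median(c[145:155,290:300,2]))
# barb outline: orange mask
H,S,V=cv2.split(cv2.cvtColor(w["frame"],cv2.COLOR_RGB2HSV)); m=(H>10)&(H<30)&(S>150)&(V>120); m[:110]=0;m[180:]=0;m[:,240:].any()
m[:,:245]=0;m[:,280:]=0
p=np.argwhere(m)[:,::-1]; print(p.min(0),p.max(0)); P=np.array([onz(w,u,v,.0885) for u,v in p])[:,:2]
q=P-P.mean(0); d=np.linalg.svd(q)[2][0]; d*=np.sign(d@(P.mean(0)-PORT[:2])); print("barb yaw",np.degrees(np.arctan2(d[1],d[0]))); 
far=P[np.argsort(-(q@d))[:12]].mean(0)-PORT[:2]; print("tip",np.linalg.norm(far),np.degrees(np.arctan2(far[1],far[0])))
# block corners hole pattern: four dark screws
s=[(219,139),(306,142),(218,220),(300,223)]; X=np.array([onz(w,*a,.066) for a in s]); print((X[1]-X[0])[:2],np.degrees(np.arctan2(*(X[0]-X[2])[1::-1])),np.degrees(np.arctan2(*(X[1]-X[3])[1::-1])),np.degrees(np.arctan2(*(X[0]-X[1])[1::-1]))-90, X.mean(0))
e=[onz(w,u,v,.1295) for u,v in((245,187),(277,187),(245,219),(277,219))]; print("end centre",np.mean(e,0)-PORT)
E
```

```text
top z 0.12891709066699367 block z 0.0655439094857301 0.0654693077380536
[253 118] [269 175]
barb yaw 130.70896396734364
tip 0.05516985854909465 132.36431206433053
[0.055 0.046] 129.2579218739994 129.9638650868556 -230.07033045749876 [0.566 0.07  0.066]
end centre [-0.002  0.002  0.059]
```

The final checks hold: elbow_center is about 13.4 mm above the mouth, the barb is 1–2.5° from the mark, and the hand is clear. Handing in.

{"name": "servo_tool", "arguments": {
  "targets": [0.2,0,0,-0.02,0,0,0,0.2,0,0,0,0,0,0,0.2,0,0,0,0,0,0]
}}

```text
clock: 22.97
tcp_pos: [0.5587, 0.0702, 0.1804]
tcp_rot: [0.408, 0.913, -0.004, -0.008]
wrist_force: [-0.5, 0.0, -1.1]
opening: 0.0684
```

```bash
python3 - <<'E'
from geo import *
stat2()
from station import env
print(env.sign_off())
E
```

```text
t 22.97 F [-0.5  0.  -1.1] M [ 0.04 -0.   -0.01] op 0.0684 tcp-port mm [ -7.   -0.4 110.4] tilt 1.08 phi 2.1 j6 -0.63
the job is handed in; nothing more can be done
None
```

The elbow is screwed into the port with its barb along the yellow mark and stands there on its own. I handed the job in at about 23 s; no verdict comes back.

**What I did:** I gripped the square bar, lifted the elbow from the holder and set it foot-down in the port until the lugs rested on the lips, with about 5 N. Turning clockwise with light pressure, the lugs dropped through at about 110° from the mark. A 1 mm pull was then held with 20 N, so the thread had caught. I let go, took a new grip with the tool vertical, and turned to the mark. The torque rose to about 0.25 N m by 14° short of the mark.

**Last checks, from the wrist camera after letting go:**

| Check | Measured | Limit |
|---|---|---|
| elbow_center above the mouth | about 13.4 mm | 8 to 15 mm |
| Barb off the mark | about 1° along its length, 2.5° at the tip | 12° |
| Elbow off the port axis, at its top end | about 3 mm (rough, read by eye) | 4 mm |

I did not measure the elbow's upright angle after letting go; the tool was within 0.1° of vertical when I released it. The hand was clear of everything. In the last pictures, which do not show every bystander, nothing looked disturbed, but I did not measure their positions.

**What disagreed:**
- **Fingertips:** both cameras put them about 35 mm behind the reported TCP. I used the camera value, and the grasp and lug heights then agreed.
- **Ring height:** measured across two views it came out about 6 mm below the stated 75 mm. I used the stated height, and contact fitted it within about 1 mm.

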